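# Pack three boxes into the balcony tray

### The job

Pack the long domino box, the carton and the tin together into the low beech tray, so that all three rest flat on its floor inside the rim: the domino box lying on one of its long sides, the carton and the tin upright. The domino box stands on end to begin with: lay it down under control, never letting it topple over or drop. Leave the bottles, the stopper and the opener where they are.

Things in the scene. Friction and masses are not known exactly. Their poses are not given: they have to be found in the camera images.
- tray: low open tray of plain beech, fixed on the board (board's top: height 0). Outside 139 (x) x 120 (y) mm, 24 mm high; floor 6 mm, walls 8 mm thick; inside 123 (x) x 104 (y) mm, 18 mm deep. Origin at the centre of its underside, x along its longer side, z up
- tray_floor (a point): centre of the tray's inner floor, 6 mm above the board, axes as the tray's. The boxes fit only as two rows along x: the lying domino box in one row (either side); carton and tin, their y along the tray's y, in the other (either order). About 3 mm of play in all, each way
- dominoes_mid (a point): centre of the long plain wooden domino box, 45 x 45 x 120 mm, 0.26 kg; z along its length. It starts standing on one end (z up, centre 60 mm above the board); its cross-section is square, so it may be laid on any long side
- dominoes: the same domino box, origin at the centre of the end on which it stands at first, z along its length towards the other end. Turning faster than 8 rad/s counts as toppling (freely falling over from upright gives about 12). Keep the arm within 0.45 m of the middle line (y = 0) while low: a beer crate (270 mm high) and a pedal bin (250 mm high) stand more than 0.5 m to the left and right
- carton_mid (a point): centre of the plain cardboard carton, 72 (x) x 56 (y) x 76 (z) mm, 0.22 kg, standing upright (z up)
- tin_mid (a point): centre of the plain metal tin, 48 (x) x 56 (y) x 88 (z) mm, 0.20 kg, standing upright (z up)
- mineral_a: glass mineral bottle, 72 mm in diameter, 270 mm high, standing; origin at the centre of its underside; not to be disturbed
- mineral_b: second glass mineral bottle, of the same size; not to be disturbed
- pet: squeezed clear PET bottle lying flat, about 210 x 70 x 40 mm, x along its length, origin at its underside; not to be disturbed
- stopper: dark silicone bottle stopper, 38 mm in diameter, 34 mm high, standing; origin at the centre of its underside; not to be disturbed
- opener: bottle opener lying flat, 140 mm long along x, up to 32 mm wide, 7 mm thick; origin near its middle; not to be disturbed
Mind the look-alikes: they are no part of the job. What is shaped like the part that bears carton_mid but turquoise is not meant. Of the things shaped like the dominoes, the wooden one is meant.

How it is judged:
At the end, for the whole second after the job is handed in: all three boxes are inside the tray's rim and rest flat on its floor (each centre within 3.5 mm of its resting height): the domino box lying level (within 0.06 rad), the carton and the tin upright (within 0.06 rad) (angle between dominoes_mid's own z axis and vertical between 1.51 and 1.63 rad and z of dominoes_mid in the frame of tray between 0.025 and 0.032 m and x of dominoes_mid in the frame of tray between -0.005 and 0.005 m and y of dominoes_mid in the frame of tray between -0.032 and 0.032 m and angle between each of carton_mid, tin_mid's own z axis and vertical below 0.06 rad and z of carton_mid in the frame of tray between 0.0405 and 0.0475 m and x of carton_mid in the frame of tray between -0.029 and 0.029 m and y of carton_mid in the frame of tray between -0.027 and 0.027 m and z of tin_mid in the frame of tray between 0.0465 and 0.0535 m and x of tin_mid in the frame of tray between -0.041 and 0.041 m and y of tin_mid in the frame of tray between -0.027 and 0.027 m); the robot touches nothing.
It fails at once if the domino box topples or drops (turns faster than 8 rad/s) (angular speed of dominoes above 8 rad/s).
It fails at once if a glass bottle is shifted more than 30 mm or tipped (distance of any of mineral_a, mineral_b from where it was at the start of the episode above 0.03 m or angle between any of mineral_a, mineral_b's own z axis and vertical above 0.35 rad).
It fails at once if the PET bottle, the stopper or the opener is shifted more than 30 mm (distance of any of pet, stopper, opener from where it was at the start of the episode above 0.03 m).
It also fails if it takes over 72 s, if anything falls off the work surface, if the arm or the gripper's body presses on something with over 40 N, if the wrist force passes 120 N, or if a joint passes its speed limit or range.

### The arm

A 6-joint arm with a two-finger parallel gripper is mounted at the origin on the work surface. World frame = base frame: x ahead of the robot, y to its left, z up, the work surface at z = 0. Lengths are in m, angles in rad, forces in N, time in s.
With the tool pointing down it reaches from about 0.375 to 0.975 m from the base axis. Payload 3.8 kg.
Tool frame: the origin (TCP) lies midway between the tips of the shut fingers; the grasp point (between the pads) lies 19 mm behind it (grasp_offset is the distance from the TCP to the grasp point, in m); z points along the fingers, y is the direction in which the jaws open and shut (so a half turn about z gives the same grasp; the last joint's range is limited). The gripper opens to 85 mm and grips with 20 to 120 N. Pads are 22 mm wide; open, the fingers measure 114 mm over their backs; the gripper's body (76 mm by 85 mm) begins 54 mm behind the grasp point. The pads swing forward as they close: fully open they stand 13 mm farther back than shut.
Start: joints at [1.283, 0.264, 1.604, -0, 1.274, -0.037], TCP at [0.168, 0.654, 0.231] pointing down, gripper open.
Joint ranges: [-2.63, 2.63], [-0.94, 2.18], [0.31, 2.57], [-1.31, 4.45], [0, 2.66], [-2.55, 2.55]. Speed limits (rad/s): [2.57, 2.57, 3.14, 3.14, 3.14, 3.14].

### API

Orientations are given as [roll, pitch, yaw] about the fixed x, y, z axes, in that order (R = Rz(yaw) Ry(pitch) Rx(roll)).
In Python, from cell import read_state, read_camera, calibration, sign_off, grasp_offset gives the robot as it stands. The module is installed in compiled form; this text tells all that it offers.
- The arm moves only by the shell command python3 -m handwheel 'ROWS'. ROWS is JSON, a list of rows, each a list of 7 numbers: the opening, from 0 (shut) to 1 (fully open), then the shift along the tool's x, y, z in units of 50 mm (1.0 is 50 mm), then the turn, a rotation vector about the tool's x, y, z in units of 6 degrees (1.0 is 6 degrees). In form: [[fingers, dx, dy, dz, wx, wy, wz], ...]. A call has 1 to 5 rows; each row shifts and turns the pose as measured when the row begins, along the tool's axes as they then stand; what a row does not reach is not made up. A row lasts 1/10 s, in which the tool goes at most 50 mm and 8.59 degrees, less where a joint would pass 70% of its speed; a pose out of reach is approached as far as the arm can. A call is refused whole if a number of a shift passes 1 or a number of a turn 1, either way. A call with a gripper value outside its range is refused whole. The fingers move at their own pace and stop on an object; the grip force is fixed at half the most. Time passes only in rows, so rows that do not move let the fingers close. It gives the time, the measured TCP pose, the force and the opening at its end, in the units of the state.
- read_state(): the state, without advancing time (a new reading comes with each control period).
- read_camera(name): name is "side" or "top" or "wrist"; returns the picture (420x560x3 uint8, red, green, blue); there is no depth.
- calibration(name): a dict with "fx", "fy", "cx", "cy" (pixels), "k1" (the pictures are not rectified: a ray, as slopes to the right and down, at radius r is drawn at 1 + k1 r^2 times it, then the intrinsics apply), "rvec" (rotation vector, rad) and "tvec" (3), from world to camera coordinates, as OpenCV has them; the wrist camera has in their place "tool_from_camera" (4x4, takes a point from camera to tool coordinates, whose origin is the TCP and whose axes are the flange's). Camera axes: x right, y down, z forward; pixel columns grow to the right and rows downward; lengths in m; the calibration is good to about 2 mm. A picture is of the moment at which its call begins: read the wrist's pose just before it. calibration takes no time and is no camera call.
- sign_off(): hands the job in, once; it reports no verdict.
The state is a dict: "clock": time; "qpos": joint angles; "joint_vel": joint speeds; "effort": joint torques, N m; "tcp_pos": TCP position; "orientation": TCP orientation; "wrist_force": force on the tool from outside, world axes, zero at the start; "ft_torque": the same for the moment, N m; "width": opening from 0.0 (shut) to 1.0 (fully open).
Only numpy, scipy, OpenCV 4.12 (cv2) and the standard library are available. Lean on these libraries where they do the work, as an engineer would, in place of code of your own. Each camera call takes 0.05 s, during which the arm holds its last target.

## Working session

There is one attempt and no reset: what is moved stays moved. The work goes in short steps, Python scripts to look and compute and a shell command to move; the robot and the scene stay as the last step left them, time stands still between calls to the robot, and variables do not carry over. Pictures are saved under pics/ and viewed, and the job is handed in when it is done.

```bash
mkdir -p pics; ls; cat > h.py <<'E'
import numpy as np, cv2
from cell import *
def snap(n,f):
    im=read_camera(n); cv2.imwrite('pics/'+f,cv2.cvtColor(im,cv2.COLOR_RGB2BGR)); return im
E
python3 - <<'E'
from h import *
print(read_state()); print(grasp_offset if not callable(grasp_offset) else grasp_offset())
for n in("top","side","wrist"):
    print(n,calibration(n)); snap(n,n+"0.png")
E
```

```text
pics
{'clock': 0.0, 'qpos': array([ 1.28308238e+00,  2.64758241e-01,  1.60541898e+00, -2.24900114e-05,
        1.27369253e+00, -3.68989790e-02]), 'joint_vel': array([ 0.00017774,  0.00020281, -0.00157366,  0.00094221, -0.00039644,
       -0.00083128]), 'effort': array([ 1.05589999e-03, -5.15114450e+01, -3.67306995e+01,  1.25639394e-04,
        1.30141043e-02,  1.01092365e-05]), 'tcp_pos': array([0.16732549, 0.65315595, 0.22993432]), 'orientation': array([-3.13931632e+00, -6.25282026e-05,  2.89078422e+00]), 'wrist_force': array([ 0.6461597 , -0.5248133 , -0.39396844]), 'ft_torque': array([0.05965527, 0.00815191, 0.04808316]), 'width': 0.9992323762851085}
0.0187
top {'fx': 437.0957250293163, 'fy': 437.0957250293163, 'cx': 277.569901441593, 'cy': 212.68760778649343, 'k1': -0.06602764950421619, 'rvec': array([ 2.157049  , -2.18206535,  0.1747792 ]), 'tvec': array([-0.06874038,  0.59415634,  1.09938467])}
side {'fx': 438.8631122275133, 'fy': 438.8631122275133, 'cx': 281.3537258607999, 'cy': 206.02519576816152, 'k1': -0.13200096187131594, 'rvec': array([ 2.32186533, -0.36326337,  0.12782367]), 'tvec': array([-0.56428312,  0.15172673,  1.34287573])}
wrist {'fx': 318.3352879334943, 'fy': 318.3352879334943, 'cx': 280.7753242558797, 'cy': 209.89430404109345, 'k1': -0.05535432112278251, 'tool_from_camera': array([[ 1.40243604e-04, -9.46335317e-01, -3.23186397e-01,
         8.40411359e-02],
       [ 9.99999606e-01, -1.50625793e-04,  8.74993683e-04,
         1.63803385e-04],
       [-8.76717632e-04, -3.23186393e-01,  9.46334923e-01,
        -1.42874061e-01],
       [ 0.00000000e+00,  0.00000000e+00,  0.00000000e+00,
         1.00000000e+00]])}
```

View pics/top0.png

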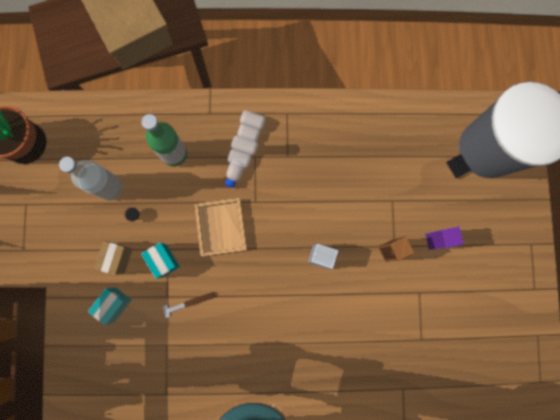

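View pics/side0.png

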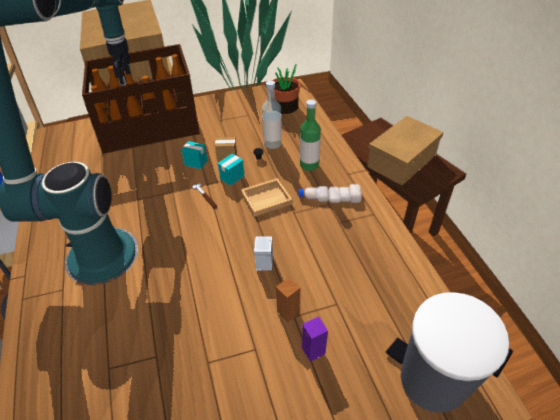

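View pics/wrist0.png

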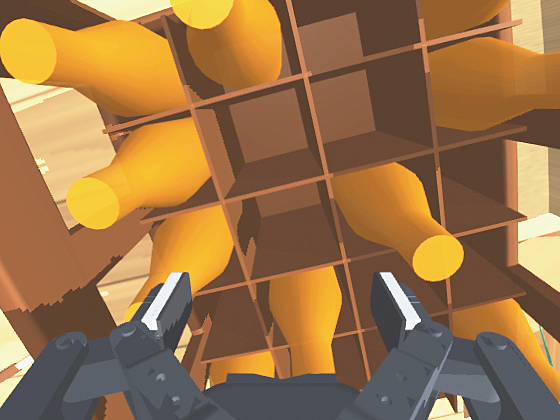

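```bash
python3 - <<'E'
import cv2,numpy as np
t=cv2.imread('pics/top0.png'); s=cv2.imread('pics/side0.png')
a=cv2.resize(t[190:330,80:280],(800,560),interpolation=cv2.INTER_CUBIC); cv2.imwrite('pics/t1.png',a)
a=cv2.resize(t[190:330,290:490],(800,560),interpolation=cv2.INTER_CUBIC); cv2.imwrite('pics/t2.png',a)
a=cv2.resize(s[120:260,160:360],(800,560),interpolation=cv2.INTER_CUBIC); cv2.imwrite('pics/s1.png',a)
E
```

```text
(no output)
```

View pics/t1.png

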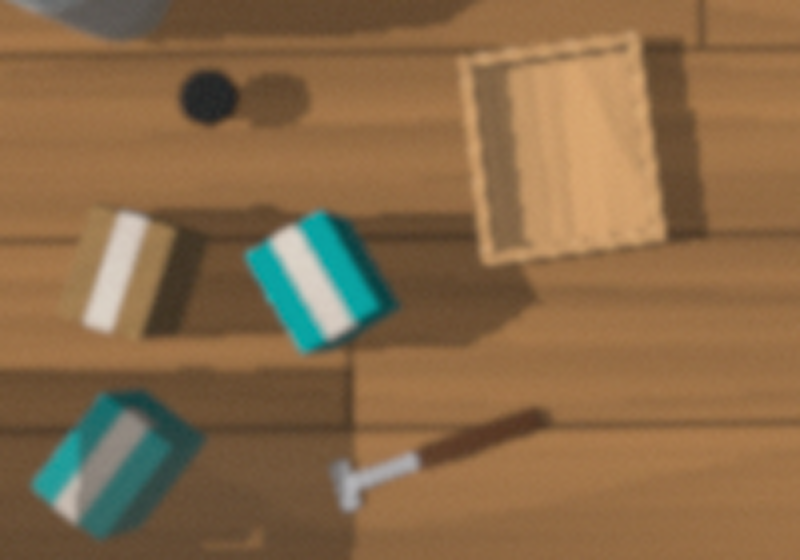

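View pics/t2.png

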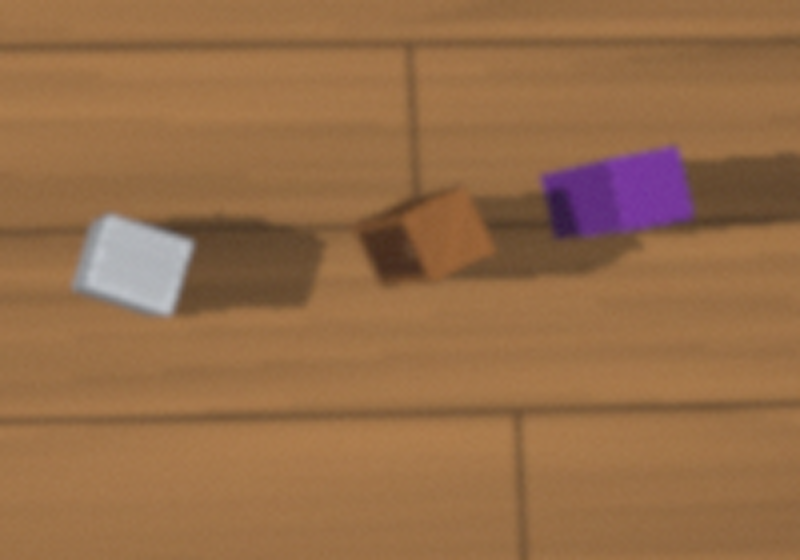

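View pics/s1.png

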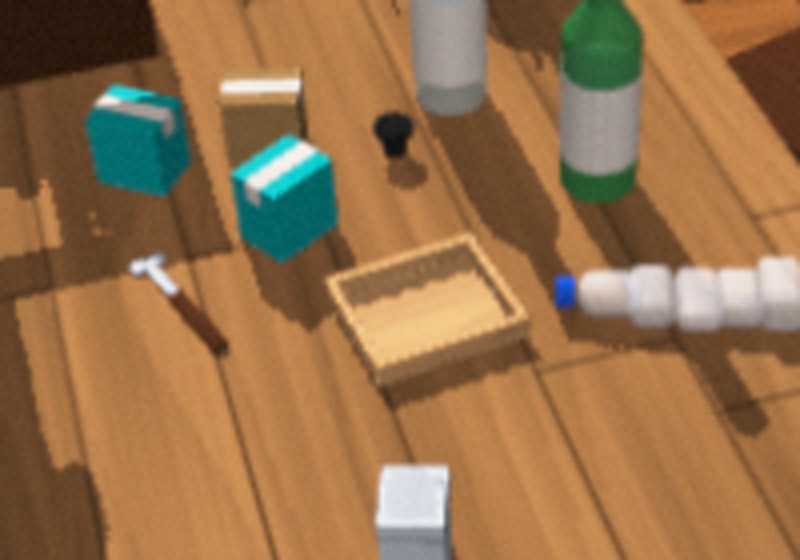

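The things I could mistake for each part, by pixel in the top picture:
- **Domino box:** brown wooden (397,249) or purple (445,238). I take the wooden one.
- **Carton:** cardboard brown (112,258), or turquoise at (159,260) and (108,305). I take the brown one.
- **Tin:** grey (323,256), the only one.
- **Tray:** (220,227).

The crops confirm these choices. Next I measure positions.

```bash
cat >> h.py <<'E'
def und(n,px):
    c=calibration(n); k=np.array([[c['fx'],0,c['cx']],[0,c['fy'],c['cy']],[0,0,1]])
    return c,cv2.undistortPoints(np.array(px,float).reshape(-1,1,2),k,np.array([c['k1'],0,0,0,0.]))[:,0]
def ray(n,px,T=None):
    c,u=und(n,px)
    d=np.c_[u,np.ones(len(u))]
    if n=='wrist':
        M=T@c['tool_from_camera']; R=M[:3,:3]; o=M[:3,3]; return o,d@R.T
    R=cv2.Rodrigues(c['rvec'])[0]; return -R.T@c['tvec'], d@R
def plane(n,px,z,T=None):
    o,d=ray(n,px,T); return o+d*((z-o[2])/d[:,2])[:,None]
def tool(s=None):
    from scipy.spatial.transform import Rotation as Ro
    s=s or read_state(); T=np.eye(4); T[:3,:3]=Ro.from_euler('xyz',s['orientation']).as_matrix(); T[:3,3]=s['tcp_pos']; return T
def rect(n,mask,z,T=None):
    cs,_=cv2.findContours(mask.astype(np.uint8),cv2.RETR_EXTERNAL,cv2.CHAIN_APPROX_NONE)
    c=max(cs,key=cv2.contourArea)
    P=plane(n,c[:,0],z,T)[:,:2]
    r=cv2.minAreaRect((P*1000).astype(np.float32))
    b=cv2.boxPoints(r); e1=b[1]-b[0]; e2=b[2]-b[1]; e=e1 if np.linalg.norm(e1)>np.linalg.norm(e2) else e2
    return np.round(r[0],1),np.round(r[1],1),"long axis deg %.1f"%((np.degrees(np.arctan2(e[1],e[0]))+90)%180-90), cv2.contourArea(c)
E
python3 - <<'E'
from h import *
im=cv2.cvtColor(cv2.imread('pics/top0.png'),cv2.COLOR_BGR2RGB)
pr=lambda p,z:print(np.round(plane('top',p,z)*1000,1).tolist())
o=lambda x,y,ox,oy:(ox+x/4-.4,oy+y/4-.4)
L=lambda l,ox:[o(x,y,ox,190) for x,y in l]
print('carton');pr(L([(96,207),(176,228),(138,340),(62,318)],80),.076)
print('tray');pr(L([(460,57),(635,35),(665,240),(485,264)],80),.024)
print('tin');pr(L([(110,213),(194,238),(172,317),(88,292)],290),.088)
print('dom');pr(L([(463,186),(496,246),(437,279),(407,217)],290),.12)
print('purple');pr(L([(680,148),(693,218),(622,228),(612,162)],290),.12)
print('decoys top');pr(L([(322,212),(398,300),(310,352),(245,258)],80),.076)
pr(L([(105,395),(203,438),(97,535),(32,487)],80),.076)
print('stopper,opener');pr([(132,214)],.034);pr([(165,311),(216,294)],.005)
print('bottle tops');pr([(150,122),(68,164)],.27); print('pet');pr([(231,183),(252,116)],.02)
E
```

```text
carton
[[520.6, 361.0, 76.0], [507.1, 310.4, 76.0], [438.0, 332.2, 76.0], [451.9, 380.1, 76.0]]
tray
[[620.9, 142.6, 24.0], [634.6, 27.2, 24.0], [499.0, 8.0, 24.0], [484.7, 125.0, 24.0]]
tin
[[510.7, -171.1, 88.0], [494.5, -223.0, 88.0], [446.0, -207.9, 88.0], [462.1, -156.3, 88.0]]
dom
[[522.4, -384.0, 120.0], [485.5, -402.7, 120.0], [466.2, -365.2, 120.0], [504.0, -348.4, 120.0]]
purple
[[544.0, -522.4, 120.0], [500.6, -527.9, 120.0], [495.2, -482.4, 120.0], [535.9, -478.5, 120.0]]
decoys top
[[516.3, 219.3, 76.0], [461.3, 171.3, 76.0], [429.9, 225.3, 76.0], [488.1, 266.8, 76.0]]
[[404.5, 351.8, 76.0], [377.9, 290.4, 76.0], [319.6, 354.6, 76.0], [348.7, 395.7, 76.0]]
stopper,opener
[[594.2, 304.2, 34.0]]
[[342.0, 220.5, 5.0], [384.5, 87.5, 5.0]]
bottle tops
[[760.8, 201.2, 270.0], [671.1, 372.3, 270.0]]
pet
[[676.9, 47.0, 20.0], [863.0, -9.9, 20.0]]
```

```bash
cat >> h.py <<'E'
def go(pos,yaw=None,R=None,log=True):
    """print tool-frame units to reach pos (m) and down-pointing yaw (deg)"""
    from scipy.spatial.transform import Rotation as Ro
    s=read_state(); T=tool(s); 
    d=T[:3,:3].T@(np.array(pos)-T[:3,3])/.05
    if yaw is not None: R=Ro.from_euler('xyz',[180,0,yaw],degrees=True).as_matrix()
    w=np.zeros(3) if R is None else np.degrees(Ro.from_matrix(T[:3,:3].T@R).as_rotvec())/6
    print('t%.2f'%s['clock'],'pos',np.round(s['tcp_pos']*1000,1),'rpy',np.round(np.degrees(s['orientation']),1),'q',np.round(s['qpos'],3),'F',np.round(s['wrist_force'],1),'w %.3f'%s['width'])
    print('SHIFT units',np.round(d,2),'len %.1f rows'%np.linalg.norm(d),'TURN units',np.round(w,2))
E
python3 -m handwheel '[[1,0,0,-1,0,0,0],[1,0,0,-1,0,0,0],[1,-0.5,-0.5,-0.7,0,0,0.5],[1,-0.68,-0.7,0,0,0,1],[1,-0.68,-0.7,0,0,0,1]]'
python3 -c "
from h import *
go((.43,.25,.4),165.6)"
```

```text
clock: 0.65
tcp_pos: [0.2232, 0.5332, 0.3637]
orientation: [-3.129, 0.003, 2.627]
wrist_force: [0.8, -0.2, 0.6]
width: 0.999
t0.65 pos [223.2 533.2 363.7] rpy [-179.3    0.2  150.5] q [ 1.133  0.036  1.625 -0.002  1.494  0.076] F [ 0.8 -0.2  0.6] w 0.999
SHIFT units [-6.39 -2.91 -0.67] len 7.1 rows TURN units [-0.13  0.01 -2.51]
```

```bash
python3 -m handwheel '[[1,-0.9,-0.4,-0.1,0,0,0],[1,-0.9,-0.4,-0.1,0,0,0],[1,-0.9,-0.4,-0.1,0,0,0],[1,-0.9,-0.4,-0.1,0,0,0],[1,-0.9,-0.4,-0.1,0,0,0]]'
python3 -m handwheel '[[1,-0.9,-0.4,-0.1,0,0,0],[1,-0.5,-0.4,-0.1,0,0,0],[1,0,0,0,0,0,0]]'
python3 -c "
from h import *
go((.43,.25,.4),165.6);snap('wrist','w1.png')"
```

```text
clock: 1.15
tcp_pos: [0.3688, 0.3307, 0.3908]
orientation: [-3.129, 0.004, 2.63]
wrist_force: [1.2, 0.3, 0.2]
width: 0.999
clock: 1.45
tcp_pos: [0.4132, 0.255, 0.402]
orientation: [-3.129, 0.006, 2.623]
wrist_force: [-0.3, 0.6, 0.4]
width: 0.998
t1.45 pos [413.2 255.  402. ] rpy [-179.3    0.4  150.3] q [ 0.51  -0.154  1.736 -0.012  1.567 -0.542] F [-0.3  0.6  0.4] w 0.998
SHIFT units [-0.34  0.08  0.04] len 0.4 rows TURN units [-0.13  0.04 -2.55]
```

View pics/w1.png

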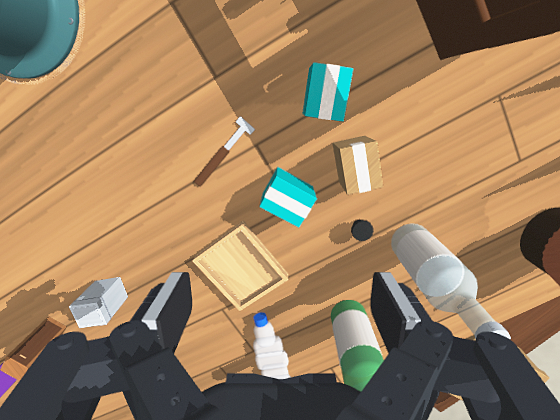

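The wrist view shows the tray at (240,265), the carton at (360,165), the turquoise decoys at (328,92) and (288,197), the tin at (98,300) and the wooden domino at the lower left edge, near (35,345). I zoom in on the tray and the carton.

```bash
python3 - <<'E'
import cv2
t=cv2.imread('pics/w1.png')
cv2.imwrite('pics/z1.png',cv2.resize(t[215:315,180:300],(720,600),interpolation=cv2.INTER_CUBIC))
cv2.imwrite('pics/z2.png',cv2.resize(t[125:205,320:400],(600,600),interpolation=cv2.INTER_CUBIC))
E
```

```text
(no output)
```

View pics/z1.png

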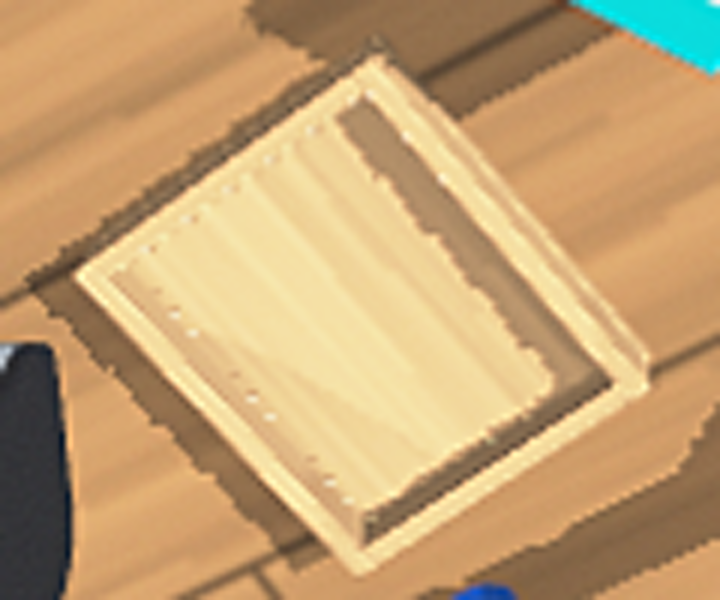

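View pics/z2.png

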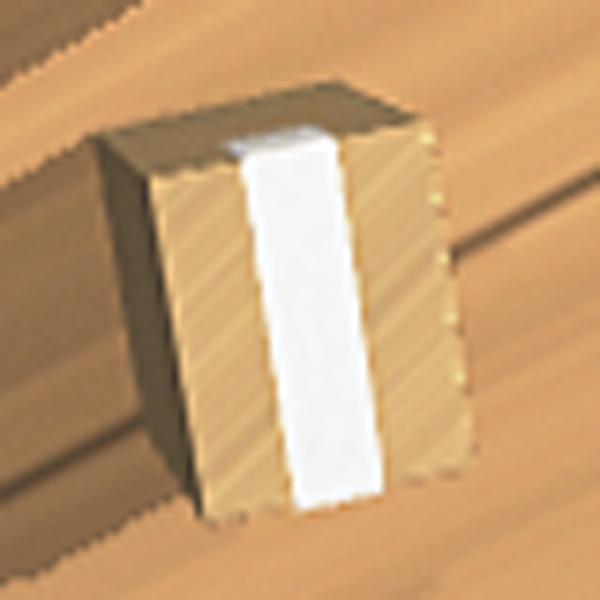

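```bash
cat >> h.py <<'E'
def fit(P,a,b):
    """corners P(4,2) in order; edges P0P1~a.. returns centre, angle of edge P0->P1, sizes"""
    P=np.array(P)[:,:2]; c=P.mean(0); e=(P[1]-P[0]+P[2]-P[3])/2; f=(P[3]-P[0]+P[2]-P[1])/2
    ang=lambda v:np.degrees(np.arctan2(v[1],v[0]))
    return np.round(c*1000,1),'e %.1f mm %.2f deg'%(np.linalg.norm(e)*1000,ang(e)),'f %.1f mm %.2f deg'%(np.linalg.norm(f)*1000,ang(f))
E
python3 - <<'E'
from h import *
T=tool()
c=lambda l,ox,oy,k:[(ox+(x+.5)/k-.5,oy+(y+.5)/k-.5) for x,y in l]
print('tray',fit(plane('wrist',c([(377,58),(77,273),(360,572),(647,384)],180,215,6),.024,T),0,0))
print('carton',fit(plane('wrist',c([(152,178),(435,122),(473,465),(205,518)],320,125,7.5),.076,T),0,0))
print('tray top',fit(plane('top',[(o[0]/4+80-.4,o[1]/4+190-.4) for o in [(485,264),(460,57),(635,35),(665,240)]],.024),0,0))
go((.50,-.15,.40),120)
E
```

```text
tray (array([558.5,  82.3]), 'e 118.5 mm -82.47 deg', 'f 135.9 mm 7.04 deg')
carton (array([479.7, 352.7]), 'e 55.2 mm 72.16 deg', 'f 70.2 mm -17.70 deg')
tray top (array([559.8,  75.7]), 'e 137.1 mm 7.71 deg', 'f 117.0 mm -83.14 deg')
t1.50 pos [412.5 256.4 401.4] rpy [-179.3    0.3  150.3] q [ 0.512 -0.153  1.737 -0.011  1.566 -0.54 ] F [-0.  -1.2  0.4] w 1.002
SHIFT units [-5.54 -6.2   0.13] len 8.3 rows TURN units [-0.1   0.08  5.06]
```

```bash
python3 -m handwheel '[[1,-0.65,-0.74,0,0,0,0.6],[1,-0.65,-0.74,0,0,0,0.6],[1,-0.62,-0.77,0,0,0,0.6],[1,-0.55,-0.82,0,0,0,0.6],[1,-0.5,-0.84,0,0,0,0.6]]'
python3 -m handwheel '[[1,-0.5,-0.84,0,0,0,0.6],[1,-0.45,-0.86,0,0,0,0.6],[1,-0.45,-0.8,0,-0.1,0.1,0.6],[1,0,0,0,0,0,0],[1,0,0,0,0,0,0]]'
python3 -c "
from h import *
go((.5,-.15,.4),120);snap('wrist','w2.png');go((.5,-.15,.4),120)"
```

```text
clock: 2.0
tcp_pos: [0.4133, 0.0182, 0.4002]
orientation: [-3.131, 0.002, 2.317]
wrist_force: [0.6, -0.6, -0.1]
width: 1.002
clock: 2.5
tcp_pos: [0.3572, -0.1198, 0.3994]
orientation: [-3.141, -0.009, 2.116]
wrist_force: [0.6, 0.2, -0.9]
width: 1.003
t2.50 pos [ 357.2 -119.8  399.4] rpy [-180.    -0.5  121.2] q [-0.394 -0.375  1.91   0.005  1.614 -0.939] F [ 0.6  0.2 -0.9] w 1.003
SHIFT units [-2.    2.13 -0.03] len 2.9 rows TURN units [-0.   -0.09  0.2 ]
t2.55 pos [ 357.3 -119.5  399.3] rpy [-179.9   -0.5  121.3] q [-0.393 -0.375  1.91   0.004  1.614 -0.939] F [-0.1 -0.8 -0.3] w 1.005
SHIFT units [-2.    2.12 -0.03] len 2.9 rows TURN units [-0.01 -0.08  0.22]
```

View pics/w2.png

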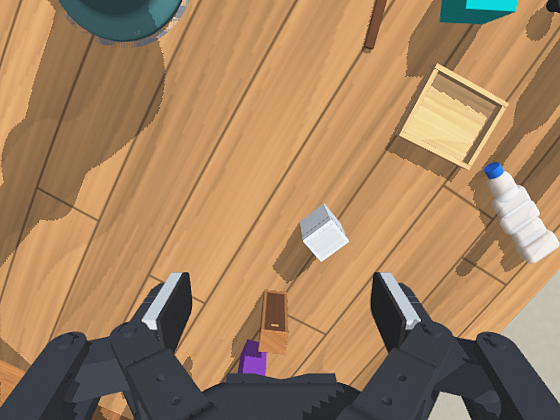

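The view now shows the tin at (324,232), the wooden domino at (274,322), the purple decoy at (252,358) and the tray at (453,118).

```bash
python3 - <<'E'
import cv2
t=cv2.imread('pics/w2.png')
cv2.imwrite('pics/z3.png',cv2.resize(t[280:380,230:330],(600,600),interpolation=cv2.INTER_CUBIC))
cv2.imwrite('pics/z4.png',cv2.resize(t[195:275,285:365],(600,600),interpolation=cv2.INTER_CUBIC))
cv2.imwrite('pics/z5.png',cv2.resize(t[55:175,390:515],(625,600),interpolation=cv2.INTER_CUBIC))
E
```

```text
(no output)
```

View pics/z3.png

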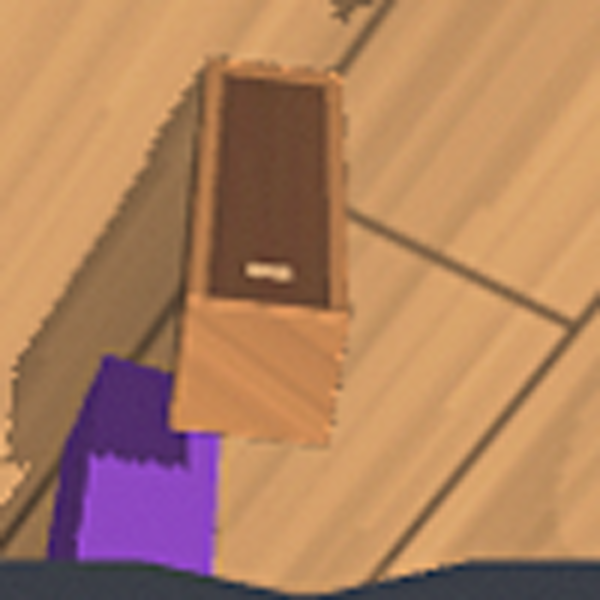

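View pics/z4.png

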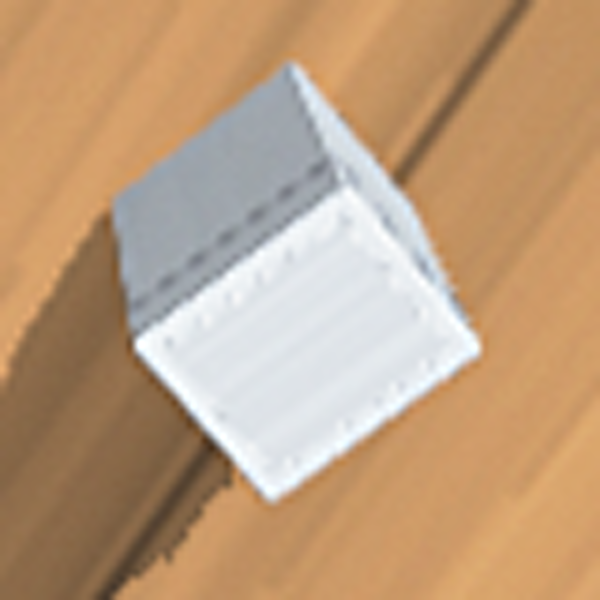

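View pics/z5.png

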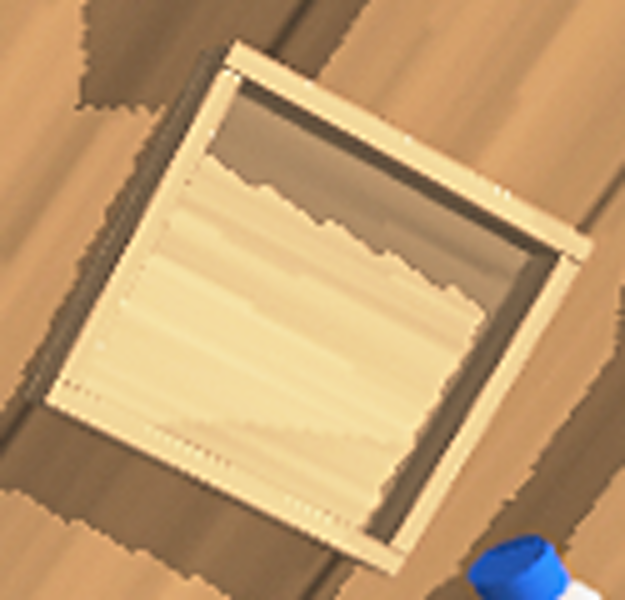

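```bash
python3 - <<'E'
from h import *
T=tool()
c=lambda l,ox,oy,k:[(ox+(x+.5)/k-.5,oy+(y+.5)/k-.5) for x,y in l]
print('dom',fit(plane('wrist',c([(188,302),(350,312),(328,442),(172,430)],230,280,6),.12,T),0,0))
print('tin',fit(plane('wrist',c([(347,187),(135,345),(272,500),(481,350)],285,195,7.5),.088,T),0,0))
print('tray',fit(plane('wrist',c([(236,45),(45,400),(398,570),(592,243)],390,55,5),.024,T),0,0))
print('tin side-top'),
E
```

```text
dom (array([ 494., -370.]), 'e 43.6 mm 26.49 deg', 'f 44.3 mm -65.91 deg')
tin (array([ 478.5, -184.8]), 'e 54.7 mm -109.20 deg', 'f 46.8 mm -19.01 deg')
tray (array([559.7,  79.4]), 'e 117.1 mm -82.63 deg', 'f 137.6 mm 7.81 deg')
tin side-top
```

```bash
python3 - <<'E'
import numpy as np
D=[([1.28308,.264758,1.605419,0,1.273693],(.16732549,.65315595,.22993432)),([1.133,.036,1.625,-.002,1.494],(.2232,.5332,.3637)),([.512,-.153,1.737,-.011,1.566],(.4125,.2564,.4014)),([-.393,-.375,1.91,.004,1.614],(.3573,-.1195,.3993))]
A=[];b=[]
for q,p in D:
    r=np.hypot(p[0],p[1]); s=q[1]; t=q[1]+q[2]; u=t+q[4]
    # columns: a2,L,h(d1),  tool d6 (dir sin u, cos u)
    A+= [[np.sin(s),np.sin(t),0,np.cos(t)],[np.cos(s),np.cos(t),1,-np.sin(t)]]; b+=[r,p[2]]
A=np.array(A);b=np.array(b)
for cols in([0,1,2],[0,1,2,3]):
    x,res,rk,sv=np.linalg.lstsq(A[:,cols],b,rcond=None); print(np.round(x,4),np.round(A[:,cols]@x-b,4))
E
```

```text
[ 0.5123  0.564  -0.0977] [-0.0013  0.0005  0.0021 -0.0002  0.0001 -0.0002 -0.0008 -0.0001]
[ 0.4973  0.5605 -0.1118 -0.0288] [-0.0001  0.0004  0.0006 -0.0004 -0.0007 -0.0004  0.0002  0.0004]
```

```bash
python3 -c "
from h import *
go((.494,-.372,.24),116)"
```

```text
t2.55 pos [ 357.3 -119.5  399.3] rpy [-179.9   -0.5  121.3] q [-0.393 -0.375  1.91   0.004  1.614 -0.939] F [-0.1 -0.8 -0.3] w 1.005
SHIFT units [-5.76 -0.29  3.14] len 6.6 rows TURN units [-0.01 -0.08  0.89]
```

```bash
python3 -m handwheel '[[1,-0.85,0,0.3,0,0,0.2],[1,-0.85,0,0.35,0,0,0.2],[1,-0.85,0,0.45,0,0,0.2],[1,-0.85,0,0.45,0,0,0.2],[1,-0.85,0,0.45,0,0,0.1]]'
python3 -m handwheel '[[1,-0.8,-0.1,0.5,0,0,0.1],[1,-0.7,0,0.5,0,0,0],[1,0,0,0,0,0,0]]'
python3 -c "
from h import *
go((.494,-.372,.24),116);snap('wrist','w3.png')"
```

```text
clock: 3.05
tcp_pos: [0.4744, -0.2952, 0.3011]
orientation: [3.131, -0.001, 2.048]
wrist_force: [-0.3, -0.5, 0.4]
width: 1.0
clock: 3.35
tcp_pos: [0.5131, -0.3597, 0.2411]
orientation: [3.133, -0.009, 2.051]
wrist_force: [-0.8, 0.9, -0.4]
width: 0.995
t3.35 pos [ 513.1 -359.7  241.1] rpy [179.5  -0.5 117.5] q [-0.658  0.171  1.698  0.012  1.278 -1.141] F [-0.8  0.9 -0.4] w 0.995
SHIFT units [-0.04 -0.45  0.02] len 0.5 rows TURN units [ 0.08 -0.09  0.25]
```

View pics/w3.png

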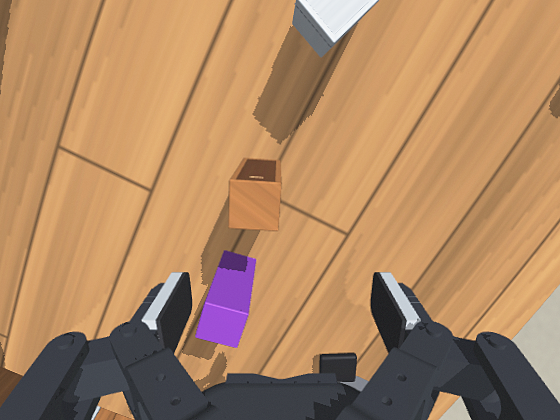

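```bash
python3 - <<'E'
import cv2
t=cv2.imread('pics/w3.png')
cv2.imwrite('pics/z6.png',cv2.resize(t[150:240,215:295],(533,600),interpolation=cv2.INTER_CUBIC))
E
```

```text
(no output)
```

View pics/z6.png

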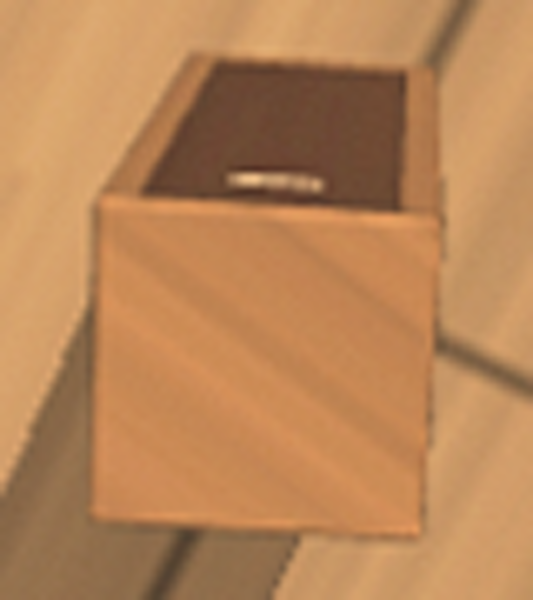

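```bash
python3 - <<'E'
from h import *
T=tool()
c=lambda l,ox,oy,k:[(ox+(x+.5)/k-.5,oy+(y+.5)/k-.5) for x,y in l]
print('dom',fit(plane('wrist',c([(98,200),(438,215),(424,536),(92,517)],215,150,6.667),.12,T),0,0))
P=plane('wrist',c([(98,200),(438,215),(424,536),(92,517)],215,150,6.667),.12,T).mean(0)
go((P[0],P[1],.085),116.8)
E
```

```text
dom (array([ 493.8, -369.8]), 'e 44.3 mm 24.29 deg', 'f 44.1 mm -65.66 deg')
t3.40 pos [ 513.2 -358.3  243.1] rpy [179.4  -0.5 117.5] q [-0.656  0.167  1.698  0.013  1.28  -1.14 ] F [ 0.6  0.6 -0.8] w 1.006
SHIFT units [-0.05 -0.48  3.16] len 3.2 rows TURN units [ 0.09 -0.08  0.12]
```

```bash
python3 -m handwheel '[[1,-0.03,-0.48,0.5,0.09,-0.08,0.5],[1,0,0,0.8,0,0,0],[1,0,0,0.8,0,0,0],[1,0,0,0,0,0,0]]'
python3 -c "
from h import *
go((.4938,-.3698,.085),114.5);snap('wrist','w4.png')"
```

```text
clock: 3.8
tcp_pos: [0.5014, -0.3617, 0.1406]
orientation: [3.137, 0.005, 2.013]
wrist_force: [-0.6, 1.3, -0.1]
width: 1.003
t3.80 pos [ 501.4 -361.7  140.6] rpy [179.7   0.3 115.3] q [-0.666  0.224  1.826  0.002  1.084 -1.109] F [-0.6  1.3 -0.1] w 1.003
SHIFT units [-0.08 -0.21  1.11] len 1.1 rows TURN units [0.05 0.05 0.14]
```

View pics/w4.png

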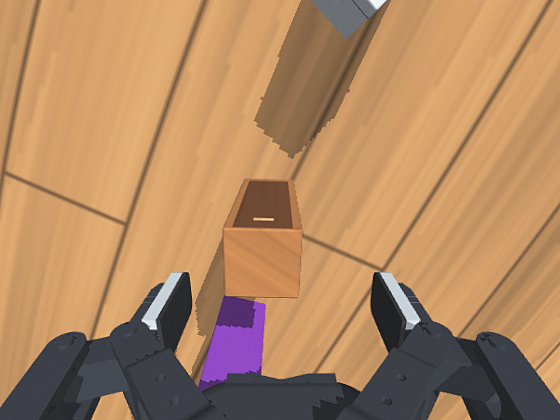

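The domino sits between the fingers, slightly left of centre (262 against 281), which matches the computed 10 mm shift.

```bash
python3 -m handwheel '[[1,-0.08,-0.25,0.2,0.05,0.05,0.14],[1,0,0,0.5,0,0,0],[1,0,0,0.5,0,0,0],[1,0,0,0,0,0,0]]'
python3 -c "
from h import *
go((.4938,-.3698,.085),114.5);snap('wrist','w5.png')"
```

```text
clock: 4.25
tcp_pos: [0.5018, -0.3753, 0.0956]
orientation: [3.132, 0.021, 2.002]
wrist_force: [-1.2, -0.3, -0.1]
width: 1.002
t4.25 pos [ 501.8 -375.3   95.6] rpy [179.4   1.2 114.7] q [-6.820e-01  2.740e-01  1.856e+00 -1.000e-03  9.880e-01 -1.113e+00] F [-1.2 -0.3 -0.1] w 1.002
SHIFT units [ 0.17 -0.1   0.21] len 0.3 rows TURN units [0.1  0.2  0.04]
```

View pics/w5.png

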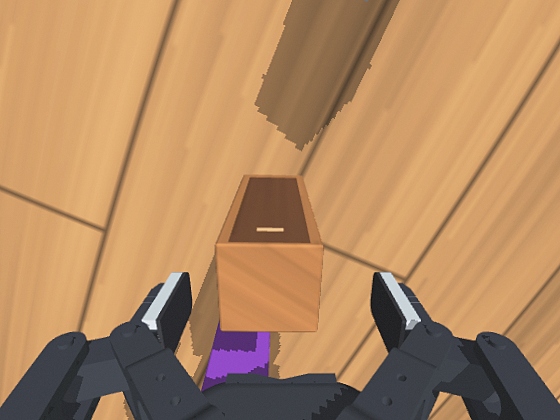

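```bash
python3 -m handwheel '[[1,0.17,-0.1,0.25,0.1,0.2,0],[1,0,0,0,0,0,0]]'
python3 -c "
from h import *
go((.4938,-.3698,.085),114.5)"
python3 -m handwheel '[[0,0,0,0,0,0,0],[0,0,0,0,0,0,0],[0,0,0,0,0,0,0],[0,0,0,0,0,0,0],[0,0,0,0,0,0,0]]'
python3 -c "
from h import *
go((.4938,-.3698,.085),114.5);snap('wrist','w6.png')"
```

```text
clock: 4.5
tcp_pos: [0.497, -0.3726, 0.0893]
orientation: [3.138, 0.008, 2.002]
wrist_force: [-0.1, 0.1, -0.6]
width: 1.003
t4.50 pos [ 497.  -372.6   89.3] rpy [179.8   0.5 114.7] q [-6.830e-01  2.800e-01  1.861e+00 -1.000e-03  9.920e-01 -1.114e+00] F [-0.1  0.1 -0.6] w 1.003
SHIFT units [ 0.08 -0.03  0.08] len 0.1 rows TURN units [0.03 0.08 0.04]
clock: 5.0
tcp_pos: [0.4982, -0.3743, 0.0927]
orientation: [3.137, 0.013, 2.002]
wrist_force: [0.7, 1.1, -1.4]
width: 0.517
t5.00 pos [ 498.2 -374.3   92.7] rpy [179.7   0.7 114.7] q [-0.684  0.277  1.858 -0.002  0.993 -1.114] F [ 0.7  1.1 -1.4] w 0.517
SHIFT units [ 0.12 -0.04  0.15] len 0.2 rows TURN units [0.05 0.12 0.04]
```

View pics/w6.png

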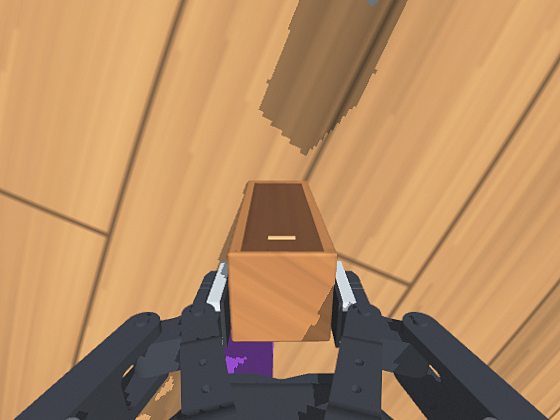

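```bash
python3 -m handwheel '[[0,0,0,-0.4,0,0,0],[0,0,0,-0.8,0,0,0],[0,0,0,-0.8,0,0,0],[0,0,0,-0.4,0,0,0.3]]'
python3 -c "
from h import *
go((.500,-.083,.2),81)"
```

```text
clock: 5.45
tcp_pos: [0.4923, -0.3689, 0.2065]
orientation: [-3.138, -0.004, 1.97]
wrist_force: [0.9, -0.6, -2.1]
width: 0.516
t5.45 pos [ 492.3 -368.9  206.5] rpy [-179.8   -0.3  112.9] q [-6.830e-01  1.720e-01  1.761e+00 -1.000e-03  1.214e+00 -1.082e+00] F [ 0.9 -0.6 -2.1] w 0.516
SHIFT units [5.21 2.37 0.14] len 5.7 rows TURN units [-0.04 -0.03  5.31]
```

```bash
python3 -m handwheel '[[0,0.45,0.2,0,0,0,0.5],[0,0.68,0.28,0,0,0,0.7],[0,0.7,0.22,0,0,0,0.8],[0,0.72,0.15,0,0,0,0.8],[0,0.72,0.1,0,0,0,0.8]]'
python3 -c "
from h import *
go((.500,-.083,.2),81)"
```

```text
clock: 5.95
tcp_pos: [0.4992, -0.1982, 0.2087]
orientation: [-3.141, 0.002, 1.571]
wrist_force: [1.1, -0.5, -3.3]
width: 0.52
t5.95 pos [ 499.2 -198.2  208.7] rpy [-1.8e+02  1.0e-01  9.0e+01] q [-0.423  0.018  1.925 -0.002  1.198 -0.422] F [ 1.1 -0.5 -3.3] w 0.520
SHIFT units [2.3  0.02 0.17] len 2.3 rows TURN units [-0.    0.02  1.5 ]
```

```bash
python3 -m handwheel '[[0,0.7,0.02,0,0,0,0.4],[0,0.6,-0.03,0.1,0,0,0.4],[0,0.5,-0.05,0.2,0,0,0.3],[0,0.2,0,0.4,0,0,0.1],[0,0,0,0.5,0,0,0]]'
python3 -c "
from h import *
go((.500,-.083,.1),81)"
```

```text
clock: 6.45
tcp_pos: [0.5008, -0.0886, 0.148]
orientation: [3.138, -0.001, 1.442]
wrist_force: [0.4, -0.7, -3.8]
width: 0.515
t6.45 pos [500.8 -88.6 148. ] rpy [179.8  -0.   82.6] q [-2.250e-01  1.600e-02  2.046e+00  1.000e-03  1.077e+00 -9.700e-02] F [ 0.4 -0.7 -3.8] w 0.515
SHIFT units [ 0.11 -0.03  0.96] len 1.0 rows TURN units [ 0.03 -0.01  0.27]
```

```bash
python3 -m handwheel '[[0,0.05,0,0.4,0.03,0,0.25],[0,0,0,0.3,0,0,0],[0,0,0,0.15,0,0,0],[0,0,0,0.05,0,0,0]]'
python3 -c "
from h import *
go((.500,-.083,.093),81)"
```

```text
clock: 6.85
tcp_pos: [0.4957, -0.0831, 0.0954]
orientation: [-3.13, -0.002, 1.418]
wrist_force: [-0.9, 1.2, -3.9]
width: 0.518
t6.85 pos [495.7 -83.1  95.4] rpy [-1.794e+02 -1.000e-01  8.120e+01] q [-2.160e-01  7.500e-02  2.093e+00  1.000e-03  9.850e-01 -6.400e-02] F [-0.9  1.2 -3.9] w 0.518
SHIFT units [0.02 0.09 0.05] len 0.1 rows TURN units [-0.11 -0.02  0.04]
```

```bash
python3 -m handwheel '[[0,0,0,0.05,-0.1,0,0],[0,0,0,0.03,0,0,0],[0,0,0,0,0,0,0]]'
python3 -c "
from h import *
go((.500,-.083,.093),81)"
```

```text
clock: 7.15
tcp_pos: [0.4966, -0.0834, 0.0939]
orientation: [3.14, -0.002, 1.417]
wrist_force: [-0.2, -0.5, -4.1]
width: 0.518
t7.15 pos [496.6 -83.4  93.9] rpy [ 1.799e+02 -1.000e-01  8.120e+01] q [-0.217  0.07   2.101  0.003  0.969 -0.065] F [-0.2 -0.5 -4.1] w 0.518
SHIFT units [0.02 0.07 0.02] len 0.1 rows TURN units [ 0.02 -0.02  0.03]
```

```bash
python3 -m handwheel '[[0,0,0,0.05,0,0,0],[0,0,0,0.05,0,0,0],[0,0,0,0,0,0,0]]'
python3 -c "
from h import *
go((.500,-.083,.093),81)"
```

```text
clock: 7.45
tcp_pos: [0.4985, -0.0838, 0.0937]
orientation: [3.136, -0.002, 1.417]
wrist_force: [0.4, 1.1, -2.3]
width: 0.52
t7.45 pos [498.5 -83.8  93.7] rpy [ 1.797e+02 -1.000e-01  8.120e+01] q [-0.218  0.071  2.1    0.003  0.964 -0.065] F [ 0.4  1.1 -2.3] w 0.520
SHIFT units [0.02 0.03 0.01] len 0.0 rows TURN units [ 0.06 -0.02  0.03]
```

```bash
python3 -m handwheel '[[0,0,0,0.05,0,0,0],[0,0,0,0.05,0.05,0,0],[0,0,0,0,0,0,0]]'
python3 -c "
from h import *
go((.500,-.083,.093),81);snap('side','s2.png')"
```

```text
clock: 7.75
tcp_pos: [0.5008, -0.0842, 0.0934]
orientation: [3.136, -0.003, 1.416]
wrist_force: [-0.1, 0.1, -3.4]
width: 0.516
t7.75 pos [500.8 -84.2  93.4] rpy [179.7  -0.2  81.1] q [-0.218  0.076  2.095  0.004  0.965 -0.065] F [-0.1  0.1 -3.4] w 0.516
SHIFT units [ 0.02 -0.02  0.01] len 0.0 rows TURN units [ 0.05 -0.03  0.02]
```

View pics/s2.png

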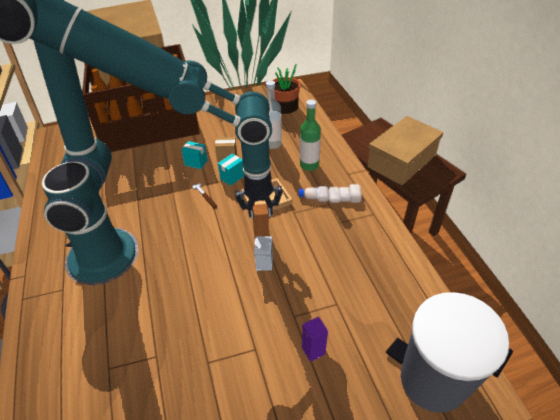

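```bash
python3 -m handwheel '[[0,-0.03,0,0.08,0.05,0,0],[0,-0.03,0,0.08,0,0,0]]'
python3 -c "
from h import *
go((.500,-.083,.093),81)"
```

```text
clock: 8.0
tcp_pos: [0.5018, -0.0855, 0.0927]
orientation: [-3.141, -0.007, 1.415]
wrist_force: [-13.8, 7.3, 36.4]
width: 0.515
t8.00 pos [501.8 -85.5  92.7] rpy [-180.    -0.4   81.1] q [-0.222  0.083  2.089  0.008  0.97  -0.07 ] F [-13.8   7.3  36.4] w 0.515
SHIFT units [ 0.04 -0.04 -0.  ] len 0.1 rows TURN units [-0.   -0.06  0.01]
```

```bash
python3 -m handwheel '[[0,0,0,-0.03,0,0,0]]'
python3 -m handwheel '[[0.6,0,0,0,0,0,0],[1,0,0,0,0,0,0],[1,0,0,0,0,0,0]]'
python3 -c "
from h import *
go((.500,-.083,.093),81);snap('wrist','w7.png')"
```

```text
clock: 8.1
tcp_pos: [0.5022, -0.0855, 0.0951]
orientation: [3.141, -0.007, 1.414]
wrist_force: [0.5, -1.2, -3.5]
width: 0.516
clock: 8.4
tcp_pos: [0.5032, -0.086, 0.0949]
orientation: [3.139, -0.006, 1.415]
wrist_force: [0.7, -0.1, -0.0]
width: 0.91
t8.40 pos [503.2 -86.   94.9] rpy [179.8  -0.4  81. ] q [-0.222  0.081  2.087  0.008  0.971 -0.071] F [ 0.7 -0.1 -0. ] w 0.910
SHIFT units [ 0.05 -0.07  0.04] len 0.1 rows TURN units [ 0.03 -0.06  0.01]
```

View pics/w7.png

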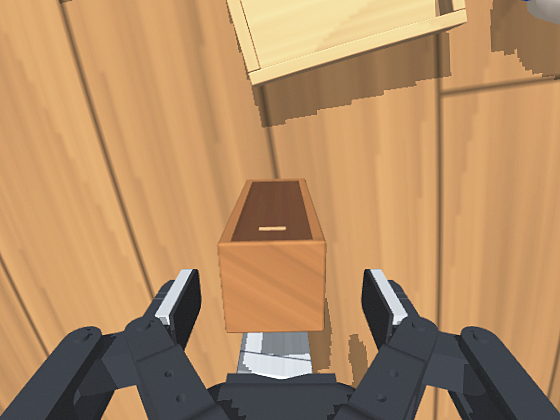

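```bash
python3 - <<'E'
from h import *
T=tool()
print('dom',fit(plane('wrist',[(218.5,241.5),(326,241),(323,331),(223.5,332)],.12,T),0,0))
go((.500,-.083,.3),171)
E
```

```text
dom (array([500.1, -77.9]), 'e 44.4 mm -8.49 deg', 'f 44.7 mm -98.90 deg')
t8.45 pos [503.1 -85.9  94.8] rpy [179.8  -0.4  81. ] q [-0.222  0.081  2.087  0.008  0.971 -0.071] F [ 0.  -0.3 -1.1] w 0.985
SHIFT units [ 0.07 -0.06 -4.1 ] len 4.1 rows TURN units [  0.07  -0.03 -14.99]
```

```bash
python3 -m handwheel '[[1,0.07,-0.06,-0.5,0,0,0],[1,0,0,-0.9,0,0,0],[1,0,0,-1,0,0,-0.7],[1,0,0.3,-0.8,0,0,-1],[1,0.1,0.5,-0.5,0,0,-1]]'
python3 -m handwheel '[[1,0.1,0.6,0,0,0,-1],[1,0.2,0.6,0,0,0,-1],[1,0.2,0.55,0,0,0,-1],[1,0.3,0.5,0,0,0,-1],[1,0.3,0.4,0,0,0,-1]]'
python3 -c "
from h import *
go((.66,-.105,.25),171.2)"
```

```text
clock: 8.95
tcp_pos: [0.5337, -0.0783, 0.2761]
orientation: [-3.128, -0.011, 1.705]
wrist_force: [0.8, -0.4, 0.4]
width: 0.999
clock: 9.45
tcp_pos: [0.6459, 0.0136, 0.2814]
orientation: [3.14, -0.005, 2.246]
wrist_force: [-1.2, 0.3, 0.6]
width: 1.0
t9.45 pos [645.9  13.6 281.4] rpy [179.9  -0.3 128.7] q [-0.02   0.185  1.608  0.005  1.351 -0.697] F [-1.2  0.3  0.6] w 1.000
SHIFT units [-2.03 -1.26  0.62] len 2.5 rows TURN units [ 0.04 -0.04 -7.09]
```

```bash
python3 -m handwheel '[[1,-0.3,-0.2,0,0,0,-1],[1,-0.3,-0.25,0,0,0,-1],[1,-0.3,-0.3,0,0,0,-1],[1,-0.2,-0.3,0,0,0.2,-1],[1,-0.2,-0.35,0,0,0.5,-1]]'
python3 -m handwheel '[[1,-0.2,-0.4,0,0,0.8,-1],[1,-0.15,-0.4,0,0,0.8,-0.9],[1,0,-0.1,0,0,1,0],[1,0,0,0,0,1,0],[1,0,0,0,0,1,0]]'
cat >> h.py <<'E'
def Rt(az,th):
    az,th=np.radians([az,th]); a=np.array([np.cos(az),np.sin(az),0]); u=np.array([0,0,1.])
    z=a*np.sin(th)-u*np.cos(th); x=a*np.cos(th)+u*np.sin(th); return np.c_[x,np.cross(z,x),z]
E
python3 -c "
from h import *
go((.66,-.105,.25),R=Rt(171.2,60))"
```

```text
clock: 9.95
tcp_pos: [0.6548, -0.0776, 0.2761]
orientation: [3.129, -0.082, 2.804]
wrist_force: [0.2, 0.3, -0.1]
width: 0.999
clock: 10.45
tcp_pos: [0.659, -0.1326, 0.2729]
orientation: [3.086, -0.573, 3.035]
wrist_force: [-0.3, -0.0, 0.4]
width: 1.0
t10.45 pos [ 659.  -132.6  272.9] rpy [176.8 -32.8 173.9] q [-0.23   0.635  1.11  -0.012  1.972 -1.679] F [-0.3 -0.   0.4] w 1.000
SHIFT units [-0.22  0.53  0.44] len 0.7 rows TURN units [0.19 4.52 0.44]
```

```bash
python3 -m handwheel '[[1,-0.1,0.1,0.1,0.05,1,0.1],[1,-0.1,0.1,0.1,0.05,1,0.1],[1,-0.1,0.1,0,0.05,1,0.1],[1,-0.1,0.1,0,0.05,1,0.1],[1,-0.1,0.1,0,0,1,0]]'
python3 -m handwheel '[[1,-0.1,0.1,0,0,1,0],[1,-0.3,0,0,0,1,0],[1,-0.5,0,0,0,1,0],[1,-0.5,0,0,0,0,0]]'
python3 -c "
from h import *
go((.5793,-.090,.095),R=Rt(171.2,82))"
```

```text
clock: 10.95
tcp_pos: [0.6765, -0.1108, 0.2445]
orientation: [-3.14, -1.115, 2.985]
wrist_force: [0.2, -1.1, 0.2]
width: 1.001
clock: 11.35
tcp_pos: [0.6707, -0.1043, 0.155]
orientation: [-3.136, -1.421, 2.984]
wrist_force: [0.5, -0.4, -1.4]
width: 0.998
t11.35 pos [ 670.7 -104.3  155. ] rpy [-179.7  -81.4  171. ] q [-0.178  1.277  0.64  -0.054  2.645 -1.622] F [ 0.5 -0.4 -1.4] w 0.998
SHIFT units [-0.91  0.01  2.01] len 2.2 rows TURN units [-0.02  0.1  -0.01]
```

```bash
python3 -m handwheel '[[1,0,0,0.7,0,0,0],[1,-0.1,0,0.7,0,0,0],[1,-0.4,0,0.4,0,0.1,0],[1,-0.3,0,0,0,0,0],[1,0,0,0,0,0,0]]'
python3 -c "
from h import *
go((.5693,-.0886,.09),R=Rt(171.2,82));snap('wrist','w8.png');snap('side','s3.png')"
```

```text
clock: 11.85
tcp_pos: [0.5808, -0.0908, 0.0744]
orientation: [-3.14, -1.457, 2.989]
wrist_force: [0.3, -0.3, 1.1]
width: 0.999
t11.85 pos [580.8 -90.8  74.4] rpy [-179.9  -83.5  171.2] q [-0.18   1.183  1.011 -0.043  2.404 -1.606] F [ 0.3 -0.3  1.1] w 0.999
SHIFT units [0.34 0.01 0.2 ] len 0.4 rows TURN units [-0.02 -0.25  0.  ]
```

View pics/w8.png

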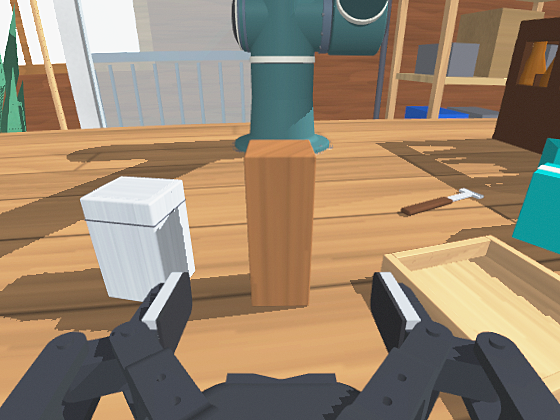

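View pics/s3.png

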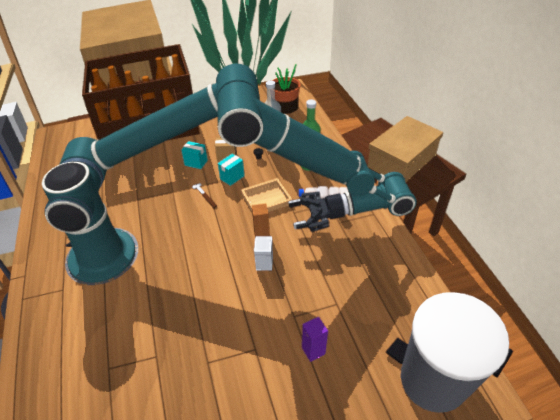

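```bash
python3 -m handwheel '[[1,0.3,0,0.2,0,-0.2,0],[1,0,0,0.5,0,0,0],[1,0,0,0.5,0,0,0],[1,0,0,0.1,0,0,0]]'
python3 -c "
from h import *
go((.4976,-.0775,.09),R=Rt(171.2,82));snap('wrist','w9.png')"
```

```text
clock: 12.35
tcp_pos: [0.5228, -0.0822, 0.0871]
orientation: [-3.135, -1.414, 2.983]
wrist_force: [-0.0, 0.2, 0.3]
width: 1.0
t12.35 pos [522.8 -82.2  87.1] rpy [-179.6  -81.   170.9] q [-0.183  1.043  1.234 -0.041  2.279 -1.601] F [-0.   0.2  0.3] w 1.000
SHIFT units [0.14 0.02 0.5 ] len 0.5 rows TURN units [-0.02  0.16 -0.01]
```

View pics/w9.png

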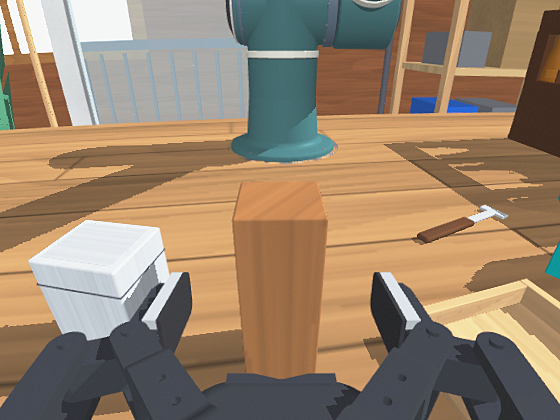

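```bash
python3 -m handwheel '[[1,0.05,0.02,0.35,0,0.1,0],[1,0,0,0.2,0,0,0],[1,0,0,0,0,0,0]]'
python3 -c "
from h import *
go((.4976,-.0775,.09),R=Rt(171.2,82))"
```

```text
clock: 12.7
tcp_pos: [0.5006, -0.0779, 0.0882]
orientation: [-3.132, -1.413, 2.981]
wrist_force: [0.7, -0.3, -0.1]
width: 1.0
t12.70 pos [500.6 -77.9  88.2] rpy [-179.5  -81.   170.8] q [-0.182  1.006  1.305 -0.039  2.243 -1.599] F [ 0.7 -0.3 -0.1] w 1.000
SHIFT units [ 0.05 -0.    0.05] len 0.1 rows TURN units [-0.02  0.17 -0.01]
```

Position is good, so I close.

```bash
python3 -m handwheel '[[0.5,0.03,0,0.03,0,0.1,0],[0,0,0,0,0,0,0],[0,0,0,0,0,0,0],[0,0,0,0,0,0,0]]'
python3 -c "
from h import *
go((.4976,-.0775,.09),R=Rt(171.2,82));snap('wrist','w10.png')"
```

```text
clock: 13.1
tcp_pos: [0.5018, -0.0783, 0.0901]
orientation: [-3.131, -1.42, 2.98]
wrist_force: [-1.4, 1.1, 0.8]
width: 0.512
t13.10 pos [501.8 -78.3  90.1] rpy [-179.4  -81.4  170.7] q [-0.183  1.01   1.299 -0.04   2.252 -1.599] F [-1.4  1.1  0.8] w 0.512
SHIFT units [0.01 0.   0.09] len 0.1 rows TURN units [-0.02  0.1  -0.01]
```

View pics/w10.png

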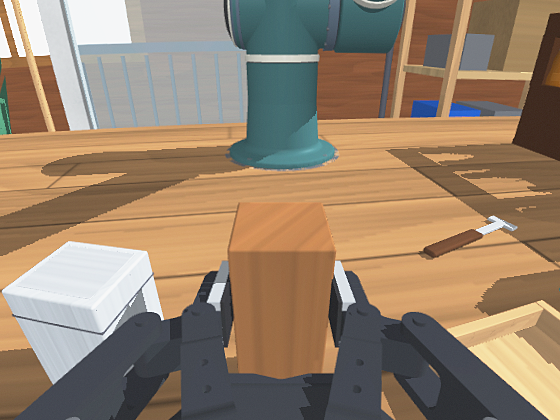

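```bash
python3 -m handwheel '[[0,0.4,0,-0.06,0,0,0],[0,0.8,0,-0.12,0,0,0],[0,0.8,0,-0.12,0,-0.5,0],[0,0.8,0,-0.2,0,-0.8,0],[0,0.6,0,-0.3,0,-1,0]]'
python3 -m handwheel '[[0,0.1,0,0,0,-1,0],[0,0.1,0,0,0,-1,0],[0,0,0,0,0,-1,0],[0,0,0,0,0,-1,0],[0,0,0,0,0,-1,0]]'
python3 -c "
from h import *
go((.55,.105,.2),R=Rt(187.4,-8.6));snap('side','s4.png')"
```

```text
clock: 13.65
tcp_pos: [0.5057, -0.0786, 0.2612]
orientation: [-3.139, -1.19, 2.988]
wrist_force: [-0.3, 0.3, -2.6]
width: 0.507
clock: 14.15
tcp_pos: [0.5042, -0.0784, 0.283]
orientation: [-3.139, -0.624, 2.989]
wrist_force: [-0.5, 1.0, -3.1]
width: 0.516
t14.15 pos [504.2 -78.4 283. ] rpy [-179.9  -35.8  171.2] q [-0.188  0.344  1.527 -0.024  1.895 -1.607] F [-0.5  1.  -3.1] w 0.516
SHIFT units [-1.25  3.77  1.13] len 4.1 rows TURN units [ 0.63 -7.35 -2.67]
```

View pics/s4.png

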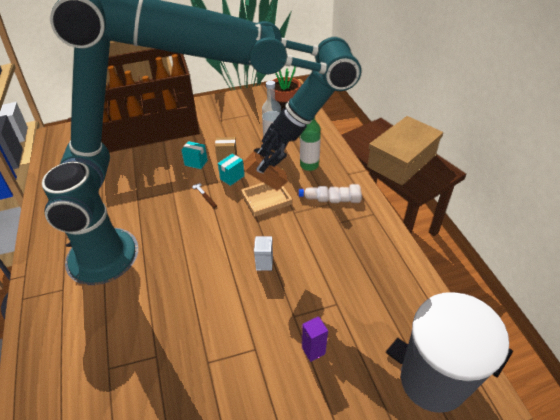

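```bash
python3 -m handwheel '[[0,0,0.3,0,0.05,-0.9,-0.2],[0,0,0.5,0,0.1,-0.95,-0.35],[0,0,0.6,0,0.1,-0.95,-0.4],[0,0,0.6,0,0.1,-0.95,-0.4],[0,0,0.6,0,0.1,-0.95,-0.4]]'
python3 -c "
from h import *
go((.55,.105,.2),R=Rt(187.4,-8.6))"
```

```text
clock: 14.7
tcp_pos: [0.5105, 0.0512, 0.289]
orientation: [3.127, -0.116, -3.105]
wrist_force: [0.1, 0.6, -3.5]
width: 0.512
t14.70 pos [510.5  51.2 289. ] rpy [ 179.2   -6.6 -177.9] q [ 0.041  0.002  1.797  0.015  1.458 -1.568] F [ 0.1  0.6 -3.5] w 0.512
SHIFT units [-1.03  1.02  1.69] len 2.2 rows TURN units [ 0.12 -2.53 -0.91]
```

```bash
python3 -m handwheel '[[0,-0.2,0.4,0.1,0.04,-0.9,-0.3],[0,-0.3,0.4,0.3,0.04,-0.9,-0.3],[0,-0.3,0.2,0.3,0.04,-0.7,-0.3],[0,-0.1,0,0.1,0,0,0],[0,0,0,0,0,0,0]]'
python3 -c "
from h import *
go((.55,.105,.2),R=Rt(187.4,-8.6));snap('wrist','w11.png')"
```

```text
clock: 15.2
tcp_pos: [0.544, 0.1105, 0.2505]
orientation: [-3.141, 0.143, -3.003]
wrist_force: [0.5, 0.0, -2.8]
width: 0.512
t15.20 pos [544.  110.5 250.5] rpy [-180.     8.2 -172.1] q [ 0.157 -0.07   1.939 -0.003  1.129 -1.551] F [ 0.5  0.  -2.8] w 0.512
SHIFT units [ 0.04 -0.12  1.01] len 1.0 rows TURN units [ 0.01 -0.07  0.09]
```

View pics/w11.png

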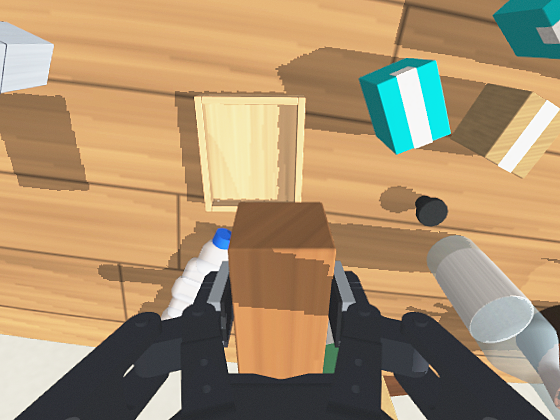

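```bash
python3 - <<'E'
import cv2
t=cv2.imread('pics/w11.png')
cv2.imwrite('pics/z7.png',cv2.resize(t[85:225,185:345],(685,600),interpolation=cv2.INTER_CUBIC))
cv2.imwrite('pics/z8.png',cv2.resize(t[190:390,180:380],(600,600),interpolation=cv2.INTER_CUBIC))
E
```

```text
(no output)
```

View pics/z7.png

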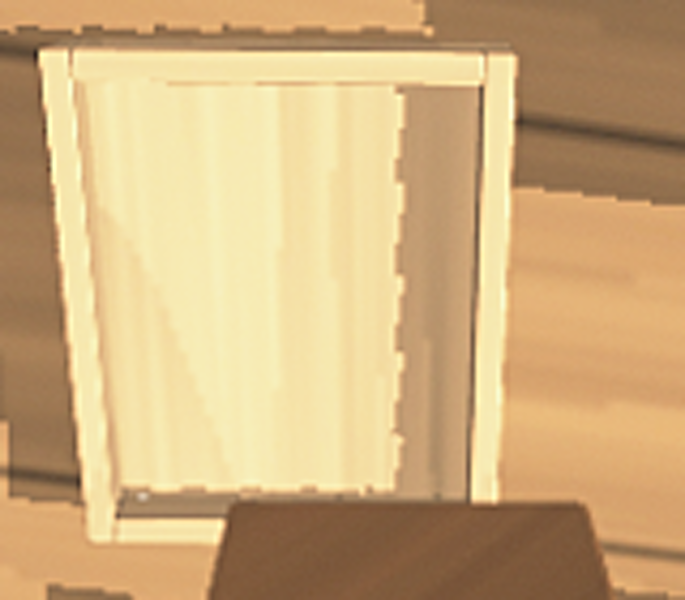

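View pics/z8.png

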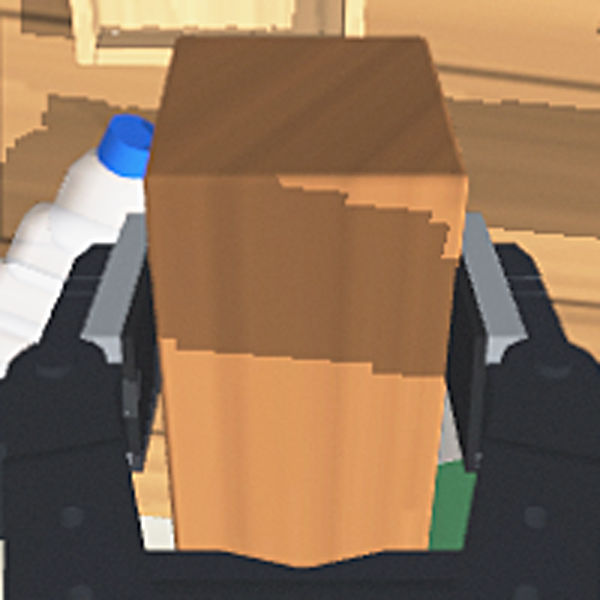

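```bash
cat >> h.py <<'E'
def proj(Pt):  # tool-frame points -> wrist pixels
    c=calibration('wrist'); M=np.linalg.inv(c['tool_from_camera']); P=np.atleast_2d(Pt)@M[:3,:3].T+M[:3,3]
    k=np.array([[c['fx'],0,c['cx']],[0,c['fy'],c['cy']],[0,0,1.]])
    return cv2.projectPoints(P,np.zeros(3),np.zeros(3),k,np.array([c['k1'],0,0,0,0]))[0][:,0]
R0=Rt(171.2,81.4)
dc=R0.T@np.array([-.0017,.0004,-.0301]); dx=R0.T@np.array([0,0,1.]); dy=np.array([0,1.,0]); dz=np.cross(dx,dy)  # dz ~ tool z
def domc(): # end corners (upper end): bottom pair, top pair
    e=dc+dx*.06; h=.0225
    return np.array([e-dy*h+dz*h,e+dy*h+dz*h,e-dy*h-dz*h,e+dy*h-dz*h])
E
python3 - <<'E'
from h import *
print(np.round(dc*1000,1),np.round(dx,3),np.round(dz,3))
print('pred',np.round(proj(domc()),1).tolist())
print('meas',[(180+(x+.5)/3-.5,190+(y+.5)/3-.5) for x,y in [(177,38),(430,38),(147,177),(467,177)]])
T=tool(); k=600/140
print('tray',fit(plane('wrist',[(185+(x+.5)/k-.5,85+(y+.5)/k-.5) for x,y in [(88,540),(40,52),(515,55),(495.4,540)]],.024,T),0,0))
E
```

```text
[-29.5   0.1   6.2] [ 0.989  0.    -0.15 ] [ 0.15  -0.     0.989]
pred [[237.9, 201.3], [322.0, 201.3], [224.9, 249.4], [334.7, 249.3]]
meas [(238.66666666666666, 202.33333333333334), (323.0, 202.33333333333334), (228.66666666666666, 248.66666666666666), (335.33333333333337, 248.66666666666666)]
tray (array([559.6,  78.2]), 'e 136.8 mm -172.80 deg', 'f 119.4 mm 97.63 deg')
```

```bash
cat >> h.py <<'E'
TR=np.array([.5595,.0785]); TA=7.4
def dtarget(z,ty=.0285,tx=0.,TR=TR,TA=TA):
    a=np.radians(TA); c=TR+np.array([np.cos(a)*tx-np.sin(a)*ty,np.sin(a)*tx+np.cos(a)*ty])
    R=Rt(180+TA,-8.6); p=np.r_[c,z]-R@dc; go(p,R=R)
E
python3 -c "
from h import *
dtarget(.085)"
```

```text
t15.25 pos [543.9 110.3 250.6] rpy [-180.     8.2 -172.1] q [ 0.157 -0.07   1.939 -0.003  1.13  -1.551] F [-0.3 -0.1 -2.8] w 0.513
SHIFT units [ 0.84 -0.1   3.19] len 3.3 rows TURN units [ 0.01 -0.07  0.09]
```

```bash
python3 -m handwheel '[[0,0.25,-0.05,0.6,0,-0.07,0.09],[0,0.25,-0.05,0.8,0,0,0],[0,0.25,0,0.8,0,0,0],[0,0.1,0,0.5,0,0,0],[0,0,0,0,0,0,0]]'
python3 -c "
from h import *
dtarget(.085);snap('wrist','w12.png')"
```

```text
clock: 15.75
tcp_pos: [0.526, 0.0981, 0.1121]
orientation: [3.141, 0.147, -3.021]
wrist_force: [-0.5, -0.4, -1.9]
width: 0.515
t15.75 pos [526.   98.1 112.1] rpy [ 180.     8.4 -173.1] q [ 0.139  0.016  2.127 -0.003  0.852 -1.55 ] F [-0.5 -0.4 -1.9] w 0.515
SHIFT units [0.06 0.09 0.5 ] len 0.5 rows TURN units [-0.01 -0.03 -0.08]
```

View pics/w12.png

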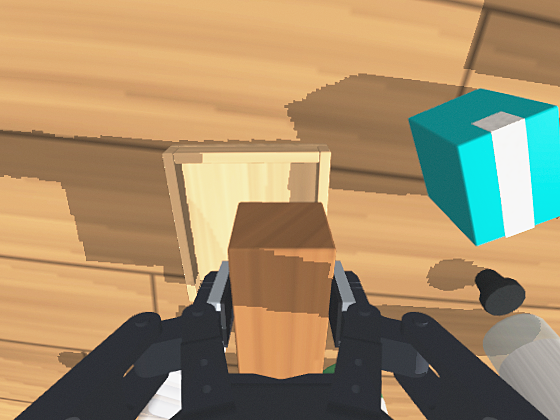

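```bash
python3 - <<'E'
import cv2
t=cv2.imread('pics/w12.png')
cv2.imwrite('pics/z9.png',cv2.resize(t[135:305,155:345],(760,680),interpolation=cv2.INTER_CUBIC)[:600])
E
```

```text
(no output)
```

View pics/z9.png

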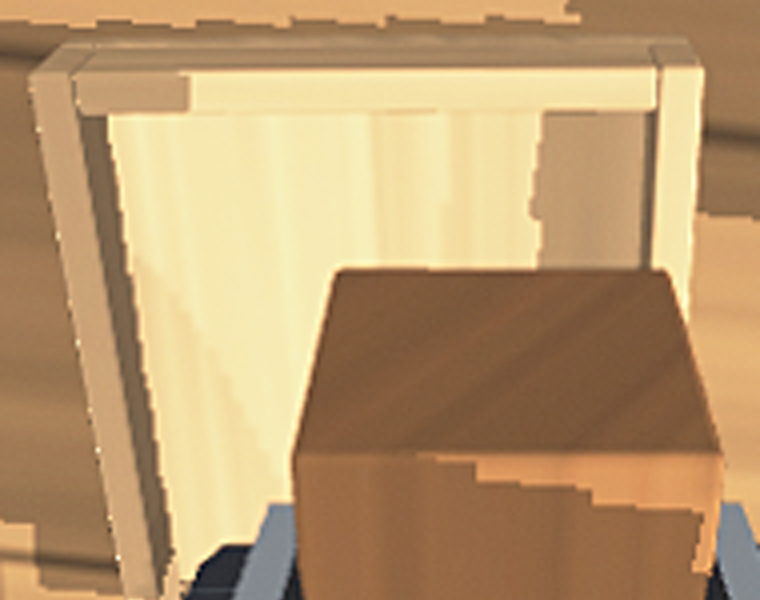

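```bash
cat >> h.py <<'E'
def crop(l,ox,oy,k): return [(ox+(x+.5)/k-.5,oy+(y+.5)/k-.5) for x,y in l]
def trayedge(px,T,z=.024):
    """px: outer corner left(-y side), outer corner right(+y), point on left edge, point on right edge -> pose"""
    P=plane('wrist',px,z,T)[:,:2]; an=lambda v:np.degrees(np.arctan2(v[1],v[0]))
    print('near edge len %.1f ang %.2f'%(np.linalg.norm(P[1]-P[0])*1000,an(P[1]-P[0])-90),'left ang %.2f right ang %.2f'%(an(P[2]-P[0]),an(P[3]-P[1])))
    m=(P[0]+P[1])/2; a=np.radians(TA); print('centre from edge',np.round((m+.0695*np.array([np.cos(a),np.sin(a)]))*1000,1))
E
python3 -c "
from h import *
T=tool()
trayedge(crop([(33,78),(703,68),(125,600),(690,300)],155,135,4),T)
trayedge(crop([(80,112),(655,108),(160,545),(650,270)],155,135,4),T)
print(np.round(proj(domc()),1), crop([(340,270),(666,270),(297,455),(718,455)],155,135,4))
"
```

```text
near edge len 119.6 ang 7.64 left ang 6.88 right ang 7.83
centre from edge [563.2  79.1]
near edge len 103.9 ang 7.20 left ang 8.22 right ang 8.29
centre from edge [570.1  79.6]
[[237.9 201.3]
 [322.  201.3]
 [225.  249.4]
 [334.7 249.3]] [(239.625, 202.125), (321.125, 202.125), (228.875, 248.375), (334.125, 248.375)]
```

```bash
sed -i 's/^TR=.*/TR=np.array([.5615,.0792]); TA=7.5/' h.py; python3 -c "
from h import *
dtarget(.056)"
```

```text
t15.80 pos [527.5  98.3 114. ] rpy [ 180.     8.6 -173.1] q [ 0.139  0.015  2.124 -0.003  0.852 -1.55 ] F [ 1.  -0.3 -2.7] w 0.511
SHIFT units [0.15 0.1  1.12] len 1.1 rows TURN units [-0.01 -0.   -0.1 ]
```

```bash
python3 -m handwheel '[[0,0.1,0.1,0.4,0,0,-0.1],[0,0.05,0,0.35,0,0,0],[0,0,0,0.2,0,0,0],[0,0,0,0,0,0,0]]'
python3 -c "
from h import *
dtarget(.056);t=snap('wrist','w13.png')
cv2.imwrite('pics/z10.png',cv2.cvtColor(cv2.resize(t[140:310,155:345],(760,680),interpolation=cv2.INTER_CUBIC)[:600],4))"
```

```text
clock: 16.2
tcp_pos: [0.5361, 0.1026, 0.0745]
orientation: [-3.14, 0.162, -3.014]
wrist_force: [-0.3, 0.7, -2.7]
width: 0.51
t16.20 pos [536.1 102.6  74.5] rpy [-179.9    9.3 -172.7] q [ 0.146  0.078  2.144 -0.006  0.758 -1.548] F [-0.3  0.7 -2.7] w 0.510
SHIFT units [0.21 0.04 0.31] len 0.4 rows TURN units [-0.02  0.11 -0.03]
```

View pics/z10.png

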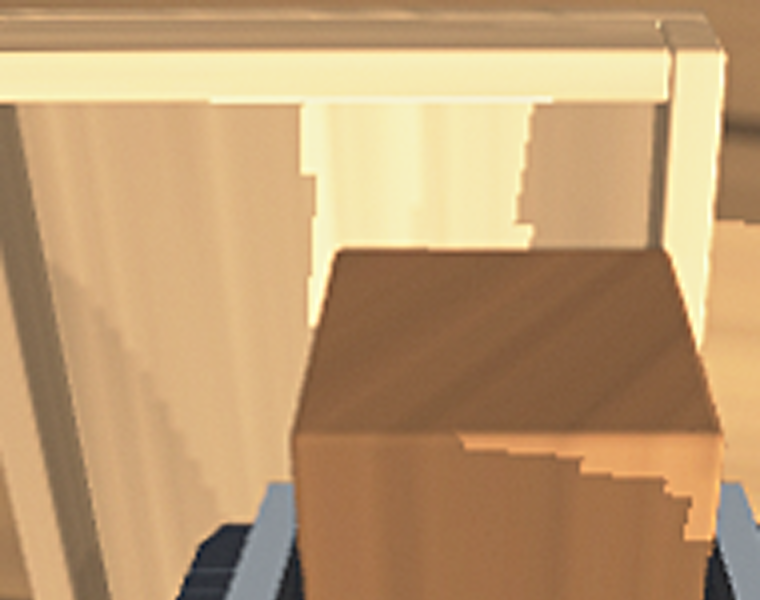

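```bash
cat >> h.py <<'E'
def traycorner(outer,inner,T,z=.024):
    P=plane('wrist',[outer,inner],z,T)[:,:2]; a=np.radians(TA); ex=np.array([np.cos(a),np.sin(a)]); ey=np.array([-ex[1],ex[0]])
    # base-side, +y corner
    print('centre by outer',np.round((P[0]+.0695*ex-.060*ey)*1000,1),'by inner',np.round((P[1]+.0615*ex-.052*ey)*1000,1))
E
python3 -c "
from h import *
T=tool()
o,i=crop([(727,50),(667,101)],155,140,4)
traycorner(o,i,T)
print(np.round(proj(domc()),1), crop([(340,250),(664,250),(297,432),(718,432)],155,140,4))
"
```

```text
centre by outer [561.8  78.9] by inner [561.7  78.5]
[[237.9 201.3]
 [322.  201.3]
 [225.  249.3]
 [334.7 249.3]] [(239.625, 202.125), (320.625, 202.125), (228.875, 247.625), (334.125, 247.625)]
```

```bash
sed -i 's/^TR=.*/TR=np.array([.5617,.0787]); TA=7.5/' h.py; python3 -m handwheel '[[0,0.2,0.03,0.1,-0.02,0.11,-0.03],[0,0.05,0,0.05,0,0,0],[0,0,0,0,0,0,0]]'; python3 -c "
from h import *
dtarget(.052)"
```

```text
clock: 16.55
tcp_pos: [0.5279, 0.103, 0.0694]
orientation: [3.141, 0.157, -3.011]
wrist_force: [-0.0, -0.1, -2.1]
width: 0.515
t16.55 pos [527.9 103.   69.4] rpy [ 180.     9.  -172.5] q [ 0.148  0.074  2.16  -0.003  0.751 -1.552] F [-0.  -0.1 -2.1] w 0.515
SHIFT units [ 0.04 -0.    0.31] len 0.3 rows TURN units [ 0.01  0.06 -0.  ]
```

```bash
python3 -m handwheel '[[0,0.06,0,0.2,0.01,0.06,0],[0,0.03,0,0.1,0,0,0],[0,0.02,0,0,0,0,0]]'; python3 -c "
from h import *
dtarget(.052);t=snap('wrist','w14.png')
cv2.imwrite('pics/z11.png',cv2.cvtColor(cv2.resize(t[140:310,155:345],(760,680),interpolation=cv2.INTER_CUBIC)[:600],4))"
```

```text
clock: 16.85
tcp_pos: [0.5251, 0.1027, 0.0534]
orientation: [-3.141, 0.152, -3.011]
wrist_force: [0.5, -0.2, -2.7]
width: 0.514
t16.85 pos [525.1 102.7  53.4] rpy [-180.     8.7 -172.5] q [ 0.149  0.095  2.172 -0.005  0.723 -1.549] F [ 0.5 -0.2 -2.7] w 0.514
SHIFT units [-0.06 -0.    0.  ] len 0.1 rows TURN units [-0.01  0.01 -0.  ]
```

View pics/z11.png

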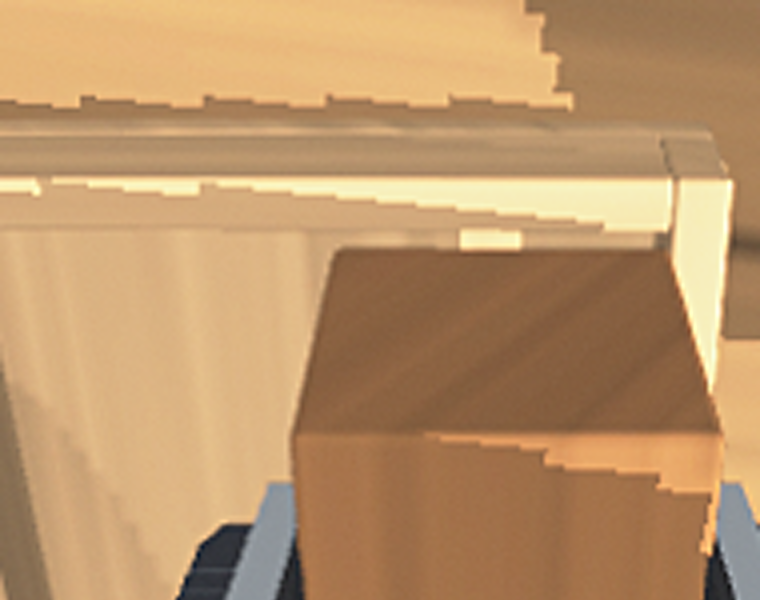

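```bash
python3 -c "
from h import *
T=tool()
o,i=crop([(734,180),(668,231)],155,140,4)
traycorner(o,i,T)
# where domino lower corners are, tray frame, by pixels at its estimated height
a=np.radians(TA)
P=plane('wrist',crop([(338,251),(669,251)],155,140,4),.052-.0215,T)[:,:2]-TR
print(np.round(P@np.array([[np.cos(a),-np.sin(a)],[np.sin(a),np.cos(a)]])*1000,1))
c=T[:3,:3]@dc+T[:3,3]; d=c[:2]-TR; print('dom centre tray',np.round(d@np.array([[np.cos(a),-np.sin(a)],[np.sin(a),np.cos(a)]])*1000,1),c[2],'axis',np.round(T[:3,:3]@dx,4), np.round(np.degrees(np.arctan2(*(T[:3,:3]@dx)[[1,0]]))+180,2))
"
```

```text
centre by outer [560.3  78.6] by inner [559.9  78.1]
[[-63.5   7.1]
 [-63.5  51. ]]
dom centre tray [-3.4 28.7] 0.051678927838397434 axis [-0.9915 -0.1303 -0.001 ] 7.48
```

```bash
sed -i 's/^TR=.*/TR=np.array([.5602,.0784]); TA=7.5/' h.py; python3 -m handwheel '[[0,-0.04,-0.01,0,0,0,0],[0,0.02,0,0.08,0,0,0]]'; python3 -c "
from h import *
dtarget(.046,ty=.0286)"
```

```text
clock: 17.1
tcp_pos: [0.5271, 0.1025, 0.0499]
orientation: [-3.141, 0.152, -3.011]
wrist_force: [0.0, -0.0, -3.4]
width: 0.512
t17.10 pos [527.1 102.5  49.9] rpy [-180.     8.7 -172.5] q [ 0.148  0.104  2.171 -0.005  0.715 -1.551] F [ 0.  -0.  -3.4] w 0.512
SHIFT units [0.02 0.   0.04] len 0.0 rows TURN units [-0.    0.02 -0.  ]
```

```bash
python3 -m handwheel '[[0,0.03,0,0.08,0,0.02,0],[0,0.02,0,0.08,0,0,0]]'; python3 -c "
from h import *
dtarget(.040,ty=.0286)"
```

```text
clock: 17.3
tcp_pos: [0.5265, 0.1024, 0.0414]
orientation: [-3.141, 0.151, -3.011]
wrist_force: [0.7, 0.3, -2.7]
width: 0.515
t17.30 pos [526.5 102.4  41.4] rpy [-180.     8.7 -172.5] q [ 0.148  0.116  2.177 -0.005  0.697 -1.551] F [ 0.7  0.3 -2.7] w 0.515
SHIFT units [-0.01  0.01 -0.01] len 0.0 rows TURN units [-0.    0.01 -0.  ]
```

```bash
python3 -m handwheel '[[0,0.02,0,0.1,0,0.01,0],[0,0.01,0,0.06,0,0,0]]'; python3 -c "
from h import *
dtarget(.0285,ty=.0286)"
```

```text
clock: 17.5
tcp_pos: [0.5265, 0.1024, 0.0326]
orientation: [-3.141, 0.151, -3.011]
wrist_force: [0.3, 0.1, -2.9]
width: 0.509
t17.50 pos [526.5 102.4  32.6] rpy [-180.     8.6 -172.5] q [ 0.148  0.13   2.181 -0.005  0.679 -1.55 ] F [ 0.3  0.1 -2.9] w 0.509
SHIFT units [0.   0.01 0.05] len 0.0 rows TURN units [-0.    0.01 -0.  ]
```

```bash
python3 -m handwheel '[[0,0.01,0,0.04,0,0,0],[0,0,0,0.03,0,0,0]]'; python3 -c "
from h import *
dtarget(.0285,ty=.0286);t=snap('wrist','w15.png')"
```

```text
clock: 17.7
tcp_pos: [0.5265, 0.1023, 0.0297]
orientation: [-3.141, 0.15, -3.011]
wrist_force: [-12.4, -3.5, 24.9]
width: 0.511
t17.70 pos [526.5 102.3  29.7] rpy [-180.     8.6 -172.5] q [ 0.147  0.136  2.182 -0.005  0.674 -1.55 ] F [-12.4  -3.5  24.9] w 0.511
SHIFT units [-0.    0.01 -0.01] len 0.0 rows TURN units [-0.01 -0.   -0.  ]
```

View pics/w15.png

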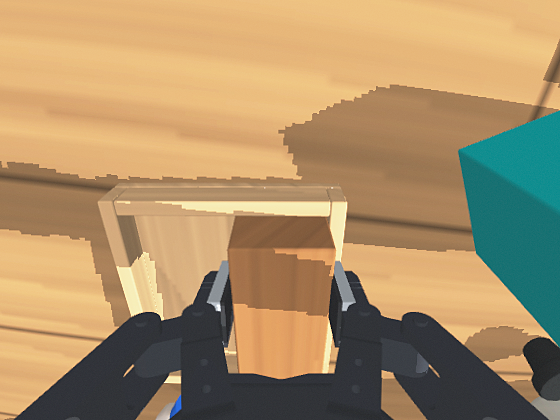

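The domino is seated on the floor against the right wall. I ease the pressure, open the fingers and retreat.

```bash
python3 -m handwheel '[[0,0,0,-0.02,0,0,0],[1,0,0,0,0,0,0],[1,0,0,0,0,0,0],[1,0,0,0,0,0,0],[1,0,0,-0.3,0,0,0]]'
python3 -m handwheel '[[1,0,0,-0.8,0,0,0],[1,0,0,-1,0,0,0],[1,0,0,-1,0,0.5,0],[1,0.3,0,-0.8,0,0.5,0],[1,0.3,0,-0.4,0,0.3,0]]'
python3 -c "
from h import *
go((.478,-.185,.25),R=None);t=snap('wrist','w16.png')"
```

```text
clock: 18.25
tcp_pos: [0.5245, 0.1021, 0.0457]
orientation: [-3.141, 0.15, -3.011]
wrist_force: [0.1, 0.1, -0.6]
width: 0.999
clock: 18.75
tcp_pos: [0.4656, 0.0944, 0.2466]
orientation: [-3.141, 0.004, -3.011]
wrist_force: [0.5, 0.5, 0.2]
width: 1.005
t18.75 pos [465.6  94.4 246.6] rpy [-180.     0.2 -172.5] q [ 1.480e-01 -1.340e-01  1.998e+00 -1.000e-03  1.274e+00 -1.553e+00] F [0.5 0.5 0.2] w 1.005
SHIFT units [ 0.48 -5.57 -0.07] len 5.6 rows TURN units [0. 0. 0.]
```

View pics/w16.png

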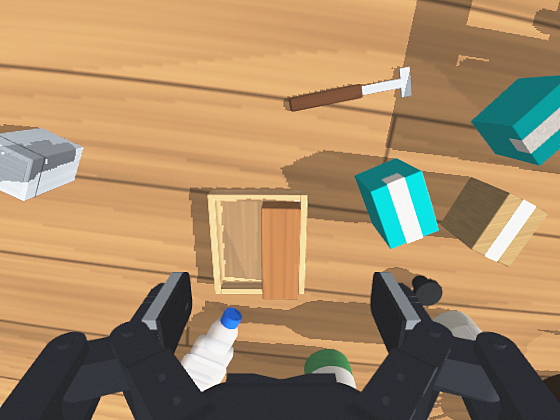

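```bash
python3 - <<'E'
import cv2
t=cv2.imread('pics/w16.png')
cv2.imwrite('pics/z12.png',cv2.resize(t[183:303,200:315],(575,600),interpolation=cv2.INTER_CUBIC))
E
```

```text
(no output)
```

View pics/z12.png

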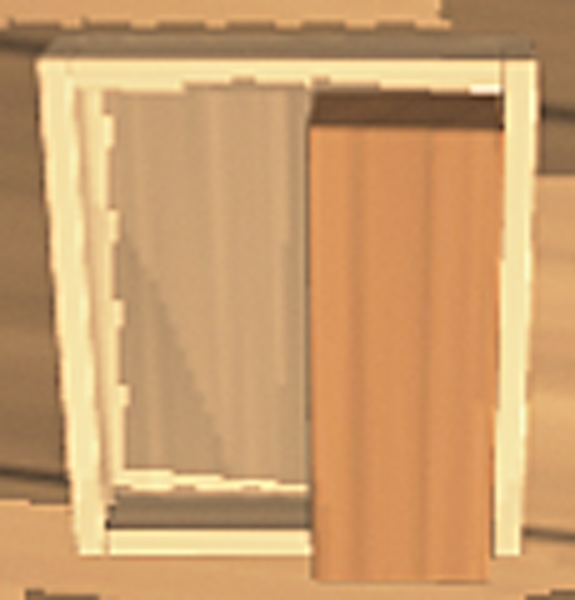

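```bash
python3 -c "
from h import *
T=tool()
print('tray',fit(plane('wrist',crop([(38,60),(80,555),(520,555),(538,60)],200,183,5),.024,T),0,0))
print('dom',fit(plane('wrist',crop([(310,127),(313,580),(490,580),(503,127)],200,183,5),.051,T),0,0))
a=np.radians(7.5);e=np.array([np.cos(a),np.sin(a)]);f=np.array([-e[1],e[0]])
A=plane('wrist',crop([(38,60),(80,555),(520,555),(538,60)],200,183,5),.024,T).mean(0)[:2];B=plane('wrist',crop([(310,127),(313,580),(490,580),(503,127)],200,183,5),.051,T).mean(0)[:2]
print((B-A)@e,(B-A)@f)
"
```

```text
tray (array([562.5,  79. ]), 'e 139.7 mm 7.38 deg', 'f 120.0 mm 97.53 deg')
dom (array([557.3, 106.7]), 'e 120.9 mm 6.90 deg', 'f 44.2 mm 97.48 deg')
-0.0015538858899306807 0.02813077846326448
```

```bash
sed -i 's/^TR=.*/TR=np.array([.5610,.0786]); TA=7.5/' h.py; cat >> h.py <<'E'
def tw(tx,ty,z):
    a=np.radians(TA); return np.array([TR[0]+np.cos(a)*tx-np.sin(a)*ty,TR[1]+np.sin(a)*tx+np.cos(a)*ty,z])
E
python3 -c "
from h import *
go(tw(0,-.02,.075),R=Rt(187.5,0))"
```

```text
t18.80 pos [465.8  94.5 249.4] rpy [-180.     0.4 -172.5] q [ 1.480e-01 -1.370e-01  1.996e+00 -1.000e-03  1.277e+00 -1.553e+00] F [0.3 0.9 1.7] w 0.998
SHIFT units [-1.82 -0.96  3.5 ] len 4.1 rows TURN units [-0.    0.06 -0.  ]
```

```bash
python3 -m handwheel '[[0,-0.5,-0.3,0.5,0,0,0],[0,-0.6,-0.35,0.75,0,0.06,0],[0,-0.5,-0.25,0.8,0,0,0],[0,-0.15,0,0.8,0,0,0],[0,0,0,0.4,0,0,0]]'
python3 -c "
from h import *
go(tw(0,-.02,.035),R=Rt(187.5,0))"
```

```text
clock: 19.3
tcp_pos: [0.5731, 0.0616, 0.0944]
orientation: [-3.141, 0.027, -3.01]
wrist_force: [-0.9, 0.3, 0.8]
width: 0.141
t19.30 pos [573.1  61.6  94.4] rpy [-179.9    1.6 -172.4] q [ 6.300e-02  1.860e-01  1.969e+00  1.000e-03  9.600e-01 -1.640e+00] F [-0.9  0.3  0.8] w 0.141
SHIFT units [ 0.23 -0.03  1.18] len 1.2 rows TURN units [-0.01  0.26  0.01]
```

```bash
python3 -m handwheel '[[0,0.15,-0.03,0.3,0,0.25,0],[0,0.06,0,0.5,0,0,0],[0,0,0,0.3,0,0,0],[0,0,0,0,0,0,0]]'
python3 -c "
from h import *
go(tw(0,-.02,.035),R=Rt(187.5,0));snap('wrist','w17.png')"
```

```text
clock: 19.7
tcp_pos: [0.5597, 0.058, 0.0326]
orientation: [-3.141, -0.009, -3.01]
wrist_force: [-0.5, 0.6, 0.4]
width: -0.001
t19.70 pos [559.7  58.   32.6] rpy [-180.    -0.5 -172.5] q [ 6.000e-02  2.630e-01  2.008e+00 -2.000e-03  8.800e-01 -1.641e+00] F [-0.5  0.6  0.4] w -0.001
SHIFT units [-0.08  0.   -0.05] len 0.1 rows TURN units [-0.01 -0.09  0.01]
```

View pics/w17.png

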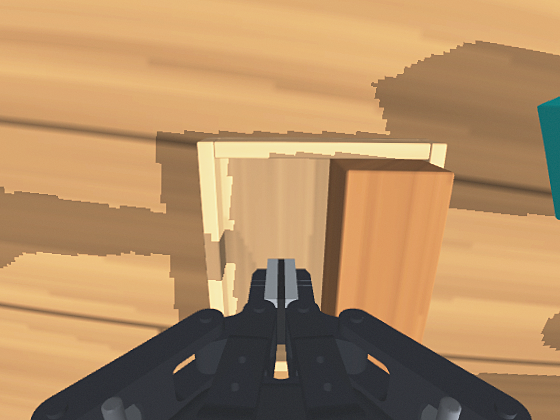

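```bash
python3 -m handwheel '[[0,0,0.12,0,0,0,0],[0,0,0.06,0,0,0,0]]'
python3 -m handwheel '[[0,0,0.05,0,0,0,0],[0,0,0.05,0,0,0,0]]'
python3 -m handwheel '[[0,0,0.05,0,0,0,0]]'
```

```text
clock: 19.95
tcp_pos: [0.561, 0.0675, 0.036]
orientation: [-3.141, -0.004, -3.011]
wrist_force: [-0.2, -0.1, -0.6]
width: 0.005
clock: 20.15
tcp_pos: [0.562, 0.0725, 0.0387]
orientation: [-3.139, -0.0, -3.009]
wrist_force: [-1.2, -9.7, 2.6]
width: 0.004
clock: 20.25
tcp_pos: [0.562, 0.0733, 0.0399]
orientation: [-3.135, -0.0, -3.007]
wrist_force: [-2.6, -11.2, 5.3]
width: 0.003
```

```bash
python3 -m handwheel '[[0,0,-0.2,0,0,0,0],[0.3,0,0,-0.7,0,0,0],[1,0.1,-0.1,-1,0,0,0.2],[1,0.2,-0.4,-0.8,0,0,0.5],[1,0.3,-0.6,-0.5,0,0,0.8]]'
python3 -c "
from h import *
go((.4785,-.185,.22),162)"
```

```text
clock: 20.75
tcp_pos: [0.5365, 0.0074, 0.1924]
orientation: [-3.136, -0.005, 3.119]
wrist_force: [1.3, -0.8, -0.6]
width: 0.681
t20.75 pos [536.5   7.4 192.4] rpy [-179.7   -0.3  178.7] q [-0.029  0.034  1.94  -0.006  1.172 -1.575] F [ 1.3 -0.8 -0.6] w 0.681
SHIFT units [ 1.08 -3.88 -0.53] len 4.1 rows TURN units [-0.06 -0.04  2.79]
```

```bash
python3 -m handwheel '[[1,0.2,-0.85,-0.2,0,0,0.6],[1,0.2,-0.85,-0.2,0,0,0.6],[1,0.3,-0.8,-0.1,0,0,0.6],[1,0.3,-0.8,0,0,0,0.6],[1,0.15,-0.4,0,0,0,0.4]]'
python3 -m handwheel '[[1,0,0,0,0,0,0]]'
python3 -c "
from h import *
go((.4785,-.185,.22),162);snap('wrist','w18.png')"
```

```text
clock: 21.25
tcp_pos: [0.458, -0.1742, 0.2303]
orientation: [-3.138, 0.02, 2.816]
wrist_force: [-0.4, 0.1, 0.2]
width: 1.002
clock: 21.35
tcp_pos: [0.4569, -0.1764, 0.231]
orientation: [-3.138, 0.021, 2.811]
wrist_force: [-0.6, 0.9, -0.2]
width: 0.999
t21.35 pos [ 456.9 -176.4  231. ] rpy [-179.8    1.2  161.1] q [-4.180e-01 -1.060e-01  2.002e+00 -2.000e-03  1.224e+00 -1.658e+00] F [-0.6  0.9 -0.2] w 0.999
SHIFT units [-0.46 -0.02  0.23] len 0.5 rows TURN units [-0.04  0.2  -0.16]
```

View pics/w18.png

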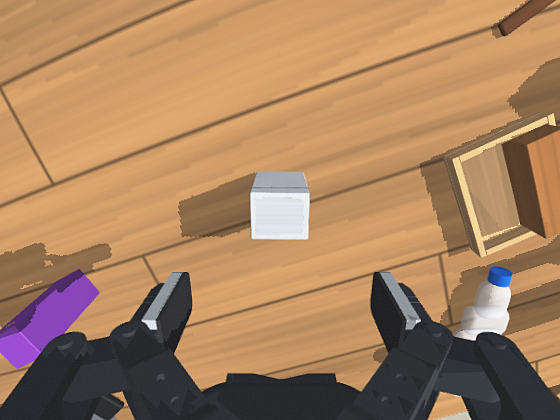

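```bash
python3 -c "
from h import *
T=tool()
P=plane('wrist',[(251,191.5),(309.5,190.5),(308,239.5),(251,240)],.088,T)
print(fit(P,0,0)); go(np.r_[P.mean(0)[:2],.062],162)
"
```

```text
(array([ 479.1, -184. ]), 'e 55.3 mm 71.99 deg', 'f 50.0 mm -19.71 deg')
t21.40 pos [ 457.6 -175.6  231.1] rpy [-179.8    1.2  161.2] q [-4.160e-01 -1.060e-01  2.002e+00 -1.000e-03  1.224e+00 -1.658e+00] F [-0.6  0.7  0.5] w 1.001
SHIFT units [-0.39 -0.01  3.39] len 3.4 rows TURN units [-0.03  0.21 -0.14]
```

```bash
python3 -m handwheel '[[1,-0.25,0,0.7,-0.03,0.2,-0.14],[1,-0.15,0,0.9,0,0,0],[1,0,0,0.9,0,0,0],[1,0,0,0.4,0,0,0],[1,0,0,0,0,0,0]]'
python3 -c "
from h import *
go((.479,-.1843,.060),162);snap('wrist','w19.png')"
```

```text
clock: 21.9
tcp_pos: [0.4859, -0.1798, 0.0864]
orientation: [3.138, 0.013, 2.834]
wrist_force: [-0.2, 0.1, -0.3]
width: 1.0
t21.90 pos [ 485.9 -179.8   86.4] rpy [179.8   0.7 162.4] q [-0.405  0.1    2.085  0.005  0.945 -1.672] F [-0.2  0.1 -0.3] w 1.000
SHIFT units [ 0.11 -0.13  0.53] len 0.6 rows TURN units [0.03 0.12 0.06]
```

View pics/w19.png

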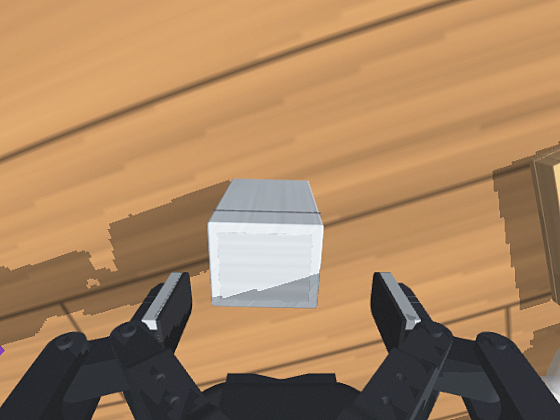

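```bash
python3 -m handwheel '[[1,0.08,-0.13,0.15,0.03,0.12,0.06],[1,0.03,0,0.3,0,0,0],[1,0,0,0.15,0,0,0],[1,0,0,0,0,0,0]]'
python3 -c "
from h import *
go((.479,-.1843,.060),162);t=snap('wrist','w20.png')"
```

```text
clock: 22.35
tcp_pos: [0.4843, -0.1857, 0.0621]
orientation: [-3.14, 0.01, 2.83]
wrist_force: [-0.4, 0.0, -0.7]
width: 0.999
t22.35 pos [ 484.3 -185.7   62.1] rpy [-179.9    0.6  162.2] q [-0.414  0.135  2.098 -0.     0.898 -1.674] F [-0.4  0.  -0.7] w 0.999
SHIFT units [ 0.11 -0.01  0.04] len 0.1 rows TURN units [-0.01  0.1   0.03]
```

View pics/w20.png

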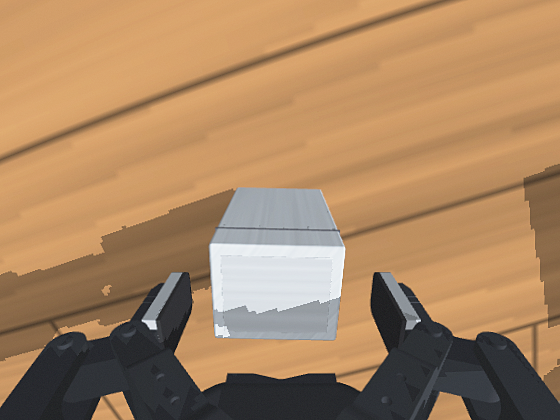

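```bash
python3 -m handwheel '[[1,0.12,-0.03,0.05,0,0.1,0.03],[0,0.02,0,0.02,0,0,0],[0,0,0,0,0,0,0],[0,0,0,0,0,0,0],[0,0,0,0,0,0,0]]'
python3 -c "
from h import *
go((.479,-.1843,.060),162);t=snap('wrist','w21.png')
cv2.imwrite('pics/z13.png',cv2.cvtColor(cv2.resize(t[160:360,190:370],(540,600),interpolation=cv2.INTER_CUBIC),4))"
```

```text
clock: 22.9
tcp_pos: [0.479, -0.1863, 0.062]
orientation: [-3.14, 0.005, 2.827]
wrist_force: [-0.1, 0.5, -3.3]
width: 0.647
t22.90 pos [ 479.  -186.3   62. ] rpy [-179.9    0.3  162. ] q [-4.180e-01  1.300e-01  2.104e+00 -2.000e-03  9.020e-01 -1.673e+00] F [-0.1  0.5 -3.3] w 0.647
SHIFT units [0.01 0.04 0.04] len 0.1 rows TURN units [-0.02  0.05 -0.01]
```

View pics/z13.png

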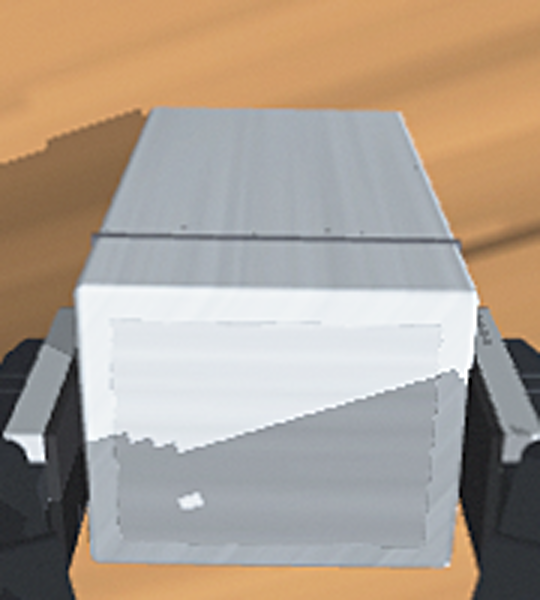

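```bash
python3 -c "
from h import *
P=plane('wrist',crop([(78,288),(475,291),(452,566),(93,560)],190,160,3),-.026,np.eye(4))
print(np.round(P*1000,1)); print(fit(P,0,0))
"
```

```text
[[ 24.3 -26.4 -26. ]
 [ 23.9  27.8 -26. ]
 [-23.5  27.8 -26. ]
 [-22.3 -27.5 -26. ]]
(array([0.6, 0.4]), 'e 54.8 mm 90.88 deg', 'f 47.0 mm -179.35 deg')
```

```bash
python3 -m handwheel '[[0,0,0,-0.4,0,0,0],[0,0,0,-0.8,0,0,0],[0,0,0,-0.7,0,0,-0.3],[0,0,0.3,-0.3,0,0,-0.5],[0,-0.2,0.6,0,0,0,-0.6]]'
python3 -c "
from h import *
go(tw(.0374,-.0234,.16),R=Rt(187.5,0))"
```

```text
clock: 23.45
tcp_pos: [0.4946, -0.1443, 0.1711]
orientation: [-3.141, -0.006, 2.974]
wrist_force: [0.9, -0.9, -3.1]
width: 0.64
t23.45 pos [ 494.6 -144.3  171.1] rpy [-180.    -0.4  170.4] q [-3.310e-01  1.200e-02  2.003e+00 -2.000e-03  1.132e+00 -1.733e+00] F [ 0.9 -0.9 -3.1] w 0.640
SHIFT units [-1.42  4.39  0.21] len 4.6 rows TURN units [ 0.   -0.06 -2.85]
```

```bash
python3 -m handwheel '[[0,-0.2,0.7,0,0,0,-0.6],[0,-0.2,0.75,0,0,0,-0.6],[0,-0.2,0.75,0,0,0,-0.6],[0,-0.3,0.75,0,0,0,-0.6],[0,-0.3,0.6,0,0,0,-0.4]]'
python3 -m handwheel '[[0,-0.15,0.5,0.1,0,0,0],[0,0,0,0,0,0,0]]'
python3 -c "
from h import *
go(tw(.0374,-.0234,.14),R=Rt(187.5,0))"
```

```text
clock: 23.95
tcp_pos: [0.5629, 0.036, 0.1701]
orientation: [3.141, -0.007, -3.008]
wrist_force: [0.6, -0.3, -2.5]
width: 0.642
clock: 24.15
tcp_pos: [0.5674, 0.067, 0.1636]
orientation: [3.14, -0.008, -3.002]
wrist_force: [-0.5, -0.3, -3.0]
width: 0.642
t24.15 pos [567.4  67.  163.6] rpy [ 179.9   -0.4 -172. ] q [ 0.073  0.127  1.896  0.002  1.127 -1.638] F [-0.5 -0.3 -3. ] w 0.642
SHIFT units [-0.65 -0.23  0.47] len 0.8 rows TURN units [ 0.02 -0.07  0.08]
```

```bash
python3 -m handwheel '[[0,-0.4,-0.15,0.2,0.02,-0.07,0.08],[0,-0.2,-0.08,0.2,0,0,0],[0,0,0,0,0,0,0]]'
python3 -c "
from h import *
go(tw(.0374,-.0234,.13),R=Rt(187.5,0));snap('wrist','w22.png')"
```

```text
clock: 24.45
tcp_pos: [0.5976, 0.0598, 0.141]
orientation: [-3.141, -0.004, -3.008]
wrist_force: [-0.3, -0.1, -2.6]
width: 0.642
t24.45 pos [597.6  59.8 141. ] rpy [-180.    -0.2 -172.3] q [ 5.900e-02  1.990e-01  1.856e+00 -1.000e-03  1.090e+00 -1.645e+00] F [-0.3 -0.1 -2.6] w 0.642
SHIFT units [-0.07  0.    0.22] len 0.2 rows TURN units [-0.01 -0.04  0.03]
```

View pics/w22.png

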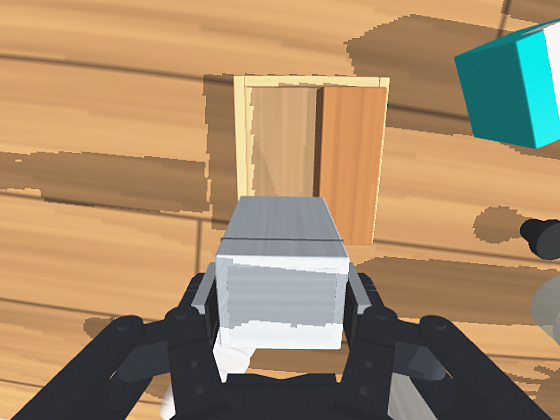

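```bash
python3 - <<'E'
import cv2
t=cv2.imread('pics/w22.png')
cv2.imwrite('pics/z14.png',cv2.resize(t[65:215,225:400],(700,600),interpolation=cv2.INTER_CUBIC))
E
```

```text
(no output)
```

View pics/z14.png

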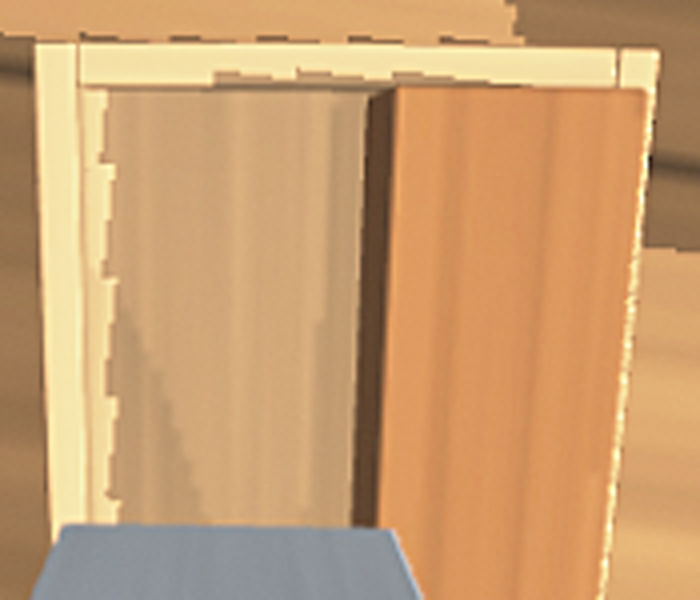

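```bash
cat >> h.py <<'E'
def trayc(P):
    a=np.radians(TA); M=np.array([[np.cos(a),-np.sin(a)],[np.sin(a),np.cos(a)]]); return np.round((np.atleast_2d(P)[:,:2]-TR)@M*1000,1)
E
python3 -c "
from h import *
T=tool(); f=lambda l,z:trayc(plane('wrist',crop(l,225,65,4),z,T)).tolist()
print('outer corners',f([(35,43),(657,50)],.024)); print('left outer/inner edge',f([(50,520),(80,86),(84,520)],.024))
print('domino inner edge top',f([(397,88),(379,525)],.051), 'right',f([(648,88)],.051))
z=T[2,3]-.062
print('tin bottom edge',f([(61,527),(393,529)],z), 'tcp',trayc(T[:3,3]))
"
```

```text
outer corners [[-70.3, -59.3], [-69.9, 60.0]]
left outer/inner edge [[24.5, -60.0], [-62.4, -50.9], [24.5, -52.8]]
domino inner edge top [[-61.0, 6.7], [17.6, 6.6]] right [[-61.6, 50.4]]
tin bottom edge [[9.9, -50.4], [10.1, 5.4]] tcp [[ 33.5 -23.4]]
```

```bash
python3 -m handwheel '[[0,-0.04,0,0.3,-0.01,-0.04,0.03],[0,0,0,0.4,0,0,0],[0,0,0,0.1,0,0,0],[0,0,0,0,0,0,0]]'
python3 -c "
from h import *
go(tw(.0356,-.0235,.095),R=Rt(187.5,0));print(trayc(tool()[:3,3]))"
```

```text
clock: 24.9
tcp_pos: [0.5979, 0.0576, 0.1019]
orientation: [3.141, -0.001, -3.015]
wrist_force: [0.4, 0.1, -2.9]
width: 0.642
t24.90 pos [597.9  57.6 101.9] rpy [ 1.800e+02 -1.000e-01 -1.727e+02] q [ 0.054  0.237  1.889  0.     1.016 -1.644] F [ 0.4  0.1 -2.9] w 0.642
SHIFT units [-0.04  0.04  0.14] len 0.1 rows TURN units [ 0.   -0.01 -0.04]
[[ 33.8 -25.7]]
```

```bash
python3 -m handwheel '[[0,-0.04,0.04,0.1,0,-0.01,-0.04],[0,0,0.01,0.05,0,0,0],[0,0,0,0,0,0,0]]'
python3 -c "
from h import *
go(tw(.0356,-.0235,.09),R=Rt(187.5,0));T=tool();print(trayc(T[:3,3]));t=snap('wrist','w23.png')
cv2.imwrite('pics/z15.png',cv2.cvtColor(cv2.resize(t[65:245,220:400],(600,600),interpolation=cv2.INTER_CUBIC),4))"
```

```text
clock: 25.2
tcp_pos: [0.6004, 0.06, 0.0963]
orientation: [3.142, 0.002, -3.011]
wrist_force: [-0.9, 0.0, -3.8]
width: 0.641
t25.20 pos [600.4  60.   96.3] rpy [ 1.800e+02  1.000e-01 -1.725e+02] q [ 0.058  0.246  1.89   0.     1.003 -1.644] F [-0.9  0.  -3.8] w 0.641
SHIFT units [0.02 0.   0.13] len 0.1 rows TURN units [0.   0.02 0.  ]
[[ 36.7 -23.6]]
```

View pics/z15.png

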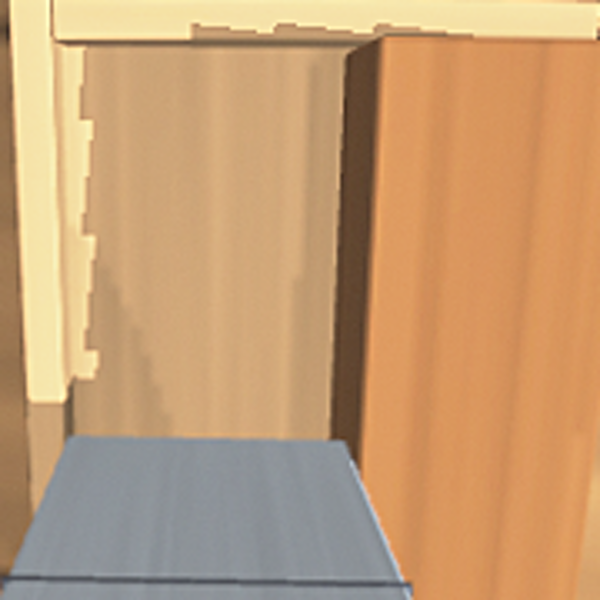

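```bash
python3 -c "
from h import *
T=tool(); f=lambda l,z:trayc(plane('wrist',crop(l,220,65,600/180),z,T)).tolist()
print('left inner edge',f([(53,41),(68,400)],.024),'near inner edge x',f([(54,41),(300,41)],.024))
print('domino inner edge top',f([(381,40),(361,440)],.051))
z=T[2,3]-.062; print('tin bottom edge',f([(73,437),(346,440)],z))
"
```

```text
left inner edge [[-62.0, -51.5], [8.1, -51.4]] near inner edge x [[-62.0, -51.3], [-62.0, -4.8]]
domino inner edge top [[-60.4, 6.3], [8.8, 6.1]]
tin bottom edge [[13.1, -49.3], [13.7, 5.6]]
```

```bash
python3 -m handwheel '[[0,0.035,-0.02,0.06,0,0.02,0],[0,0,0,0.06,0,0,0],[0,0,0,0.02,0,0,0]]'
python3 -c "
from h import *
go(tw(.035,-.0246,.09),R=Rt(187.5,0));T=tool();print(trayc(T[:3,3]))"
```

```text
clock: 25.55
tcp_pos: [0.5998, 0.059, 0.0903]
orientation: [3.142, 0.003, -3.01]
wrist_force: [0.4, 0.4, -3.3]
width: 0.646
t25.55 pos [599.8  59.   90.3] rpy [ 180.     0.2 -172.5] q [ 0.057  0.251  1.896  0.     0.992 -1.646] F [ 0.4  0.4 -3.3] w 0.646
SHIFT units [ 0.02 -0.    0.01] len 0.0 rows TURN units [0.   0.03 0.  ]
[[ 35.9 -24.5]]
```

```bash
python3 -m handwheel '[[0,0.03,0,0.06,0,0.03,0],[0,0.01,0,0.06,0,0,0]]'
python3 -c "
from h import *
go(tw(.035,-.0245,.075),R=Rt(187.5,0));T=tool();print(trayc(T[:3,3]))"
```

```text
clock: 25.75
tcp_pos: [0.598, 0.0588, 0.0843]
orientation: [3.142, 0.0, -3.01]
wrist_force: [-1.0, 0.4, -2.6]
width: 0.645
t25.75 pos [598.   58.8  84.3] rpy [ 180.     0.  -172.5] q [ 0.057  0.257  1.902  0.     0.983 -1.645] F [-1.   0.4 -2.6] w 0.645
SHIFT units [-0.02 -0.    0.19] len 0.2 rows TURN units [0. 0. 0.]
[[ 34.1 -24.5]]
```

Now below the rim (bottom at about 22 mm). I continue down.

```bash
python3 -m handwheel '[[0,-0.01,0,0.08,0,0,0],[0,0,0,0.08,0,0,0]]'
python3 -c "
from h import *
go(tw(.035,-.0245,.068),R=Rt(187.5,0));T=tool();print(trayc(T[:3,3]))"
```

```text
clock: 25.95
tcp_pos: [0.5985, 0.0589, 0.0756]
orientation: [3.142, 0.0, -3.01]
wrist_force: [-0.8, 1.0, -2.7]
width: 0.642
t25.95 pos [598.5  58.9  75.6] rpy [ 180.     0.  -172.5] q [ 0.057  0.267  1.906  0.     0.968 -1.645] F [-0.8  1.  -2.7] w 0.642
SHIFT units [-0.01 -0.    0.15] len 0.2 rows TURN units [0. 0. 0.]
[[ 34.6 -24.4]]
```

```bash
python3 -m handwheel '[[0,0,0,0.08,0,0,0],[0,0,0,0.04,0,0,0]]'
python3 -m handwheel '[[0,0,0,0.04,0,0,0]]'
python3 -c "
from h import *
go(tw(.035,-.0245,.068),R=Rt(187.5,0));T=tool();print(trayc(T[:3,3]))"
```

```text
clock: 26.15
tcp_pos: [0.598, 0.0588, 0.0683]
orientation: [3.141, -0.001, -3.01]
wrist_force: [-0.2, 0.1, -2.7]
width: 0.646
clock: 26.25
tcp_pos: [0.5983, 0.0589, 0.068]
orientation: [3.141, -0.001, -3.01]
wrist_force: [-7.7, 0.0, 20.9]
width: 0.646
t26.25 pos [598.3  58.9  68. ] rpy [ 1.800e+02 -1.000e-01 -1.725e+02] q [ 0.057  0.277  1.91   0.     0.955 -1.645] F [-7.7  0.  20.9] w 0.646
SHIFT units [-0.01 -0.   -0.  ] len 0.0 rows TURN units [ 0.   -0.01  0.  ]
[[ 34.5 -24.4]]
```

```bash
python3 -m handwheel '[[0,0,0,-0.02,0,0,0],[1,0,0,0,0,0,0],[1,0,0,0,0,0,0],[1,0,0,0,0,0,0],[1,0,0,-0.4,0,0,0]]'
python3 -m handwheel '[[1,0,0,-0.9,0,0,0],[1,0.2,0,-0.9,0,0,0],[1,0.5,0,-0.7,0,0,0],[1,0.6,0,-0.3,0,0,0],[1,0.5,0,0,0,0,0]]'
python3 -c "
from h import *
go((.479,.352,.25),162.3);t=snap('wrist','w24.png')"
```

```text
clock: 26.75
tcp_pos: [0.5978, 0.0589, 0.0881]
orientation: [3.141, -0.003, -3.01]
wrist_force: [0.4, -0.5, -0.1]
width: 1.003
clock: 27.25
tcp_pos: [0.5108, 0.0471, 0.236]
orientation: [-3.141, 0.002, -3.01]
wrist_force: [-0.3, -0.2, -0.5]
width: 0.997
t27.25 pos [510.8  47.1 236. ] rpy [-1.800e+02  1.000e-01 -1.725e+02] q [ 0.043 -0.05   1.941  0.     1.248 -1.659] F [-0.3 -0.2 -0.5] w 0.997
SHIFT units [-0.17  6.13 -0.28] len 6.1 rows TURN units [0.   0.02 4.2 ]
```

View pics/w24.png

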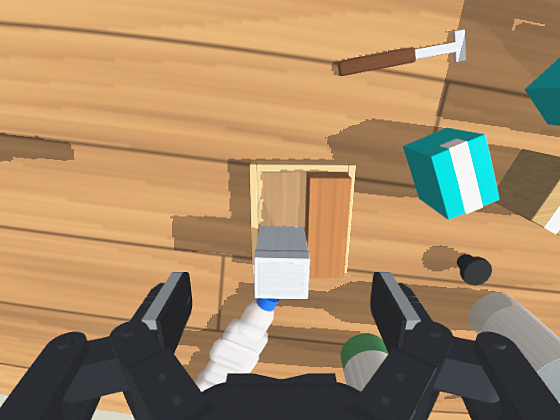

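The domino and the tin are both seated. Next I check how much room is left for the carton.

```bash
python3 - <<'E'
import cv2
t=cv2.imread('pics/w24.png')
cv2.imwrite('pics/z16.png',cv2.resize(t[155:305,240:365],(500,600),interpolation=cv2.INTER_CUBIC))
E
```

```text
(no output)
```

View pics/z16.png

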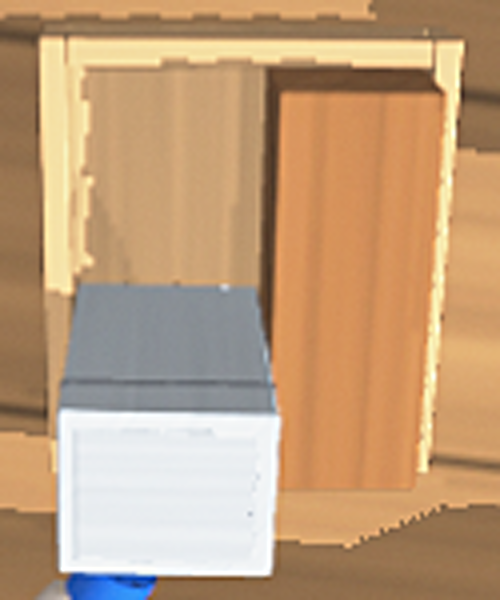

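```bash
python3 -c "
from h import *
T=tool(); f=lambda l,z:trayc(plane('wrist',crop(l,240,155,4),z,T)).tolist()
print('near outer',f([(40,37),(465,41)],.024),'near inner',f([(75,66),(262,66)],.024))
print('tin base near edge z6',f([(80,285),(256,287)],.006)); print('tin top',f([(62,408),(279,411),(272,577),(63,572)],.094), np.mean(f([(62,408),(279,411),(272,577),(63,572)],.094),0))
print('dom top',f([(280,92),(443,90),(417,488),(280,488)],.051))
"
python3 -m handwheel '[[1,0,0.6,0,0,0,0.5],[1,0,0.9,0,0,0,0.7],[1,0,0.95,0,0,0,0.8],[1,0.1,0.9,0,0,0,0.8],[1,0.15,0.85,0,0,0,0.8]]'
python3 -c "
from h import *
go((.479,.350,.22),162.3)"
```

```text
near outer [[-75.6, -58.8], [-74.7, 60.7]] near inner [[-67.3, -49.1], [-67.4, 3.7]]
tin base near edge z6 [[6.2, -50.4], [6.9, 4.9]]
tin top [[4.2, -49.3], [5.0, 4.6], [53.5, 4.3], [52.0, -50.4]] [ 28.675 -22.7  ]
dom top [[-66.1, 6.4], [-66.7, 49.4], [52.5, 50.3], [52.3, 10.0]]
clock: 27.8
tcp_pos: [0.4991, 0.2584, 0.2367]
orientation: [-3.142, 0.005, 2.871]
wrist_force: [-0.6, 0.3, 0.6]
width: 0.996
t27.80 pos [499.1 258.4 236.7] rpy [-180.     0.3  164.5] q [ 0.435  0.045  1.845 -0.003  1.248 -0.864] F [-0.6  0.3  0.6] w 0.996
SHIFT units [0.88 1.66 0.33] len 1.9 rows TURN units [0.   0.05 0.37]
```

```bash
python3 -m handwheel '[[1,0.25,0.7,0.1,0,0,0.2],[1,0.3,0.6,0.1,0,0.05,0.2],[1,0.3,0.2,0.1,0,0,0],[1,0,0,0,0,0,0],[1,0,0,0,0,0,0]]'
python3 -c "
from h import *
go((.479,.352,.06),162.3);snap('wrist','w25.png')"
```

```text
clock: 28.3
tcp_pos: [0.4788, 0.3529, 0.2196]
orientation: [3.14, -0.0, 2.833]
wrist_force: [-0.1, -0.1, -0.3]
width: 0.998
t28.30 pos [478.8 352.9 219.6] rpy [179.9  -0.  162.3] q [ 5.930e-01  1.200e-01  1.796e+00  1.000e-03  1.224e+00 -6.700e-01] F [-0.1 -0.1 -0.3] w 0.998
SHIFT units [-0.01 -0.02  3.19] len 3.2 rows TURN units [ 0.02 -0.    0.  ]
```

View pics/w25.png

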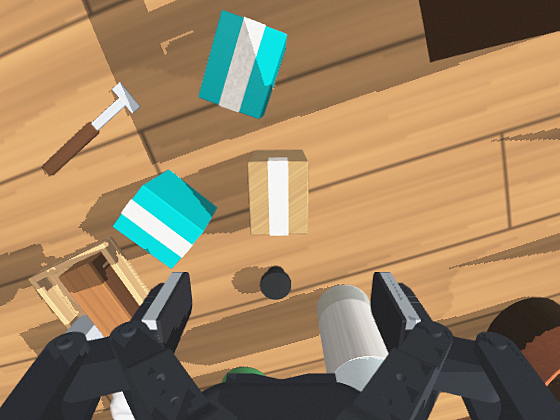

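```bash
python3 -c "
from h import *
T=tool()
P=plane('wrist',[(249,162.5),(308.5,161),(308,235.5),(250,235.5)],.076,T)
print(fit(P,0,0)); go(np.r_[P.mean(0)[:2],.054],162.3)
D=plane('wrist',[(217,208)],.076,T); print('decoy corner in tool mm',(T[:3,:3].T@(D[0]-np.r_[P.mean(0)[:2],.076]))*1000)
"
```

```text
(array([482. , 350.4]), 'e 55.3 mm 72.93 deg', 'f 72.5 mm -17.64 deg')
t28.35 pos [478.7 352.6 219.5] rpy [179.9  -0.  162.3] q [ 0.592  0.12   1.796  0.002  1.224 -0.67 ] F [ 0.3 -0.4 -0.2] w 1.003
SHIFT units [-0.08 -0.03  3.31] len 3.3 rows TURN units [ 0.02 -0.01 -0.01]
decoy corner in tool mm [ -7.84814076 -58.80766213  -0.11586275]
```

```bash
python3 -m handwheel '[[0.83,-0.05,-0.02,0.6,0.02,0,0],[0.83,-0.03,0,0.8,0,0,0],[0.83,0,0,0.8,0,0,0],[0.83,0,0,0.3,0,0,0],[0.83,0,0,0,0,0,0]]'
python3 -c "
from h import *
go((.482,.3504,.054),162.5);snap('wrist','w26.png')"
```

```text
clock: 28.85
tcp_pos: [0.489, 0.3467, 0.0954]
orientation: [3.135, 0.007, 2.825]
wrist_force: [-0.1, -0.4, 1.0]
width: 0.827
t28.85 pos [489.  346.7  95.4] rpy [179.6   0.4 161.9] q [ 0.576  0.236  1.904 -0.002  0.992 -0.677] F [-0.1 -0.4  1. ] w 0.827
SHIFT units [0.16 0.02 0.83] len 0.8 rows TURN units [ 0.06  0.07 -0.1 ]
```

View pics/w26.png

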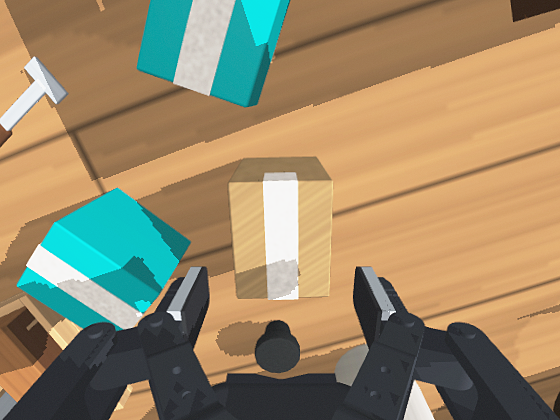

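```bash
python3 -m handwheel '[[0.8,0.12,0.01,0.3,0.06,0.07,-0.1],[0.8,0.06,0,0.3,0,0,0],[0.8,0,0,0.1,0,0,0],[0.8,0,0,0,0,0,0]]'
python3 -c "
from h import *
T=tool();go((.482,.3504,.054),162.5);snap('wrist','w27.png')
"
```

```text
clock: 29.3
tcp_pos: [0.4839, 0.3511, 0.063]
orientation: [3.136, 0.004, 2.835]
wrist_force: [-0.0, 0.3, 0.7]
width: 0.803
t29.30 pos [483.9 351.1  63. ] rpy [179.7   0.3 162.4] q [ 0.586  0.273  1.927  0.     0.935 -0.678] F [-0.   0.3  0.7] w 0.803
SHIFT units [ 0.03 -0.03  0.18] len 0.2 rows TURN units [ 0.05  0.04 -0.01]
```

View pics/w27.png

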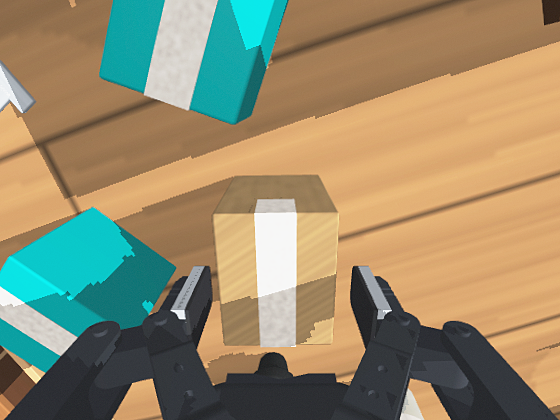

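```bash
python3 -m handwheel '[[0.8,0.05,-0.05,0.15,0.05,0.04,0],[0.8,0.02,0,0.06,0,0,0],[0.3,0,0,0.02,0,0,0],[0,0,0,0,0,0,0],[0,0,0,0,0,0,0]]'
python3 -m handwheel '[[0,0,0,0,0,0,0],[0,0,0,0,0,0,0]]'
python3 -c "
from h import *
go((.482,.3504,.054),162.5);t=snap('wrist','w28.png')
cv2.imwrite('pics/z17.png',cv2.cvtColor(cv2.resize(t[160:390,180:380],(521,600),interpolation=cv2.INTER_CUBIC),4))"
```

```text
clock: 29.85
tcp_pos: [0.4808, 0.3508, 0.0529]
orientation: [3.139, 0.002, 2.836]
wrist_force: [-0.2, -0.7, -1.3]
width: 0.642
clock: 30.05
tcp_pos: [0.4808, 0.3508, 0.0528]
orientation: [3.139, 0.002, 2.836]
wrist_force: [0.4, 0.6, 0.4]
width: 0.64
t30.05 pos [480.8 350.8  52.8] rpy [1.799e+02 1.000e-01 1.625e+02] q [ 0.589  0.283  1.936 -0.     0.919 -0.676] F [0.4 0.6 0.4] w 0.640
SHIFT units [-0.02 -0.   -0.02] len 0.0 rows TURN units [ 0.02  0.02 -0.  ]
```

View pics/z17.png

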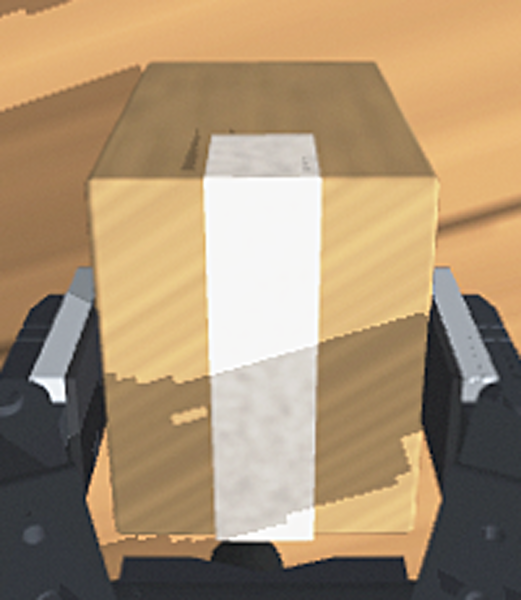

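```bash
python3 -c "
from h import *
P=plane('wrist',crop([(90,178),(437,178),(416,531),(115,532)],180,160,600/230),-.0232,np.eye(4))
print(np.round(P*1000,1)); print(fit(P,0,0))
"
python3 -m handwheel '[[0,0,0,-0.4,0,0,0],[0,0,0,-0.8,0,0,0],[0,0,0,-0.9,0,0,-0.2],[0,0,-0.3,-0.3,0,0,-0.5],[0,-0.05,-0.6,0,0,0,-0.6]]'
python3 -c "
from h import *
go(tw(-.024,-.0235,.165),R=Rt(187.5,0))"
```

```text
[[ 35.5 -26.8 -23.2]
 [ 35.4  27.2 -23.2]
 [-35.3  28.5 -23.2]
 [-35.5 -27.4 -23.2]]
(array([0. , 0.4]), 'e 55.0 mm 89.91 deg', 'f 70.8 mm 179.70 deg')
clock: 30.6
tcp_pos: [0.4699, 0.3068, 0.1735]
orientation: [-3.14, -0.003, 2.979]
wrist_force: [0.3, -0.1, -1.9]
width: 0.642
t30.60 pos [469.9 306.8 173.5] rpy [-1.799e+02 -1.000e-01  1.707e+02] q [ 5.340e-01  9.600e-02  1.911e+00  1.000e-03  1.138e+00 -8.740e-01] F [ 0.3 -0.1 -1.9] w 0.642
SHIFT units [-2.22 -4.8   0.17] len 5.3 rows TURN units [-0.01 -0.03 -2.81]
```

```bash
python3 -m handwheel '[[0,-0.25,-0.8,0,0,0,-0.6],[0,-0.3,-0.85,0,0,0,-0.6],[0,-0.3,-0.85,0,0,0,-0.6],[0,-0.4,-0.8,0,0,0,-0.6],[0,-0.4,-0.7,0,0,0,-0.4]]'
python3 -m handwheel '[[0,-0.2,-0.5,0,0,0,0],[0,-0.1,-0.2,0,0,0,0],[0,0,0,0,0,0,0]]'
python3 -c "
from h import *
go(tw(-.024,-.0235,.12),R=Rt(187.5,0))"
```

```text
clock: 31.1
tcp_pos: [0.5433, 0.1021, 0.1744]
orientation: [3.14, -0.001, -2.991]
wrist_force: [0.9, 1.1, -1.1]
width: 0.645
clock: 31.4
tcp_pos: [0.5655, 0.0637, 0.1735]
orientation: [3.141, -0.002, -2.997]
wrist_force: [-0.2, -0.5, -2.2]
width: 0.641
t31.40 pos [565.5  63.7 173.5] rpy [ 1.800e+02 -1.000e-01 -1.717e+02] q [ 0.068  0.11   1.895  0.     1.138 -1.648] F [-0.2 -0.5 -2.2] w 0.641
SHIFT units [ 0.53 -0.16  1.07] len 1.2 rows TURN units [ 0.   -0.02  0.13]
```

```bash
python3 -m handwheel '[[0,0.35,-0.1,0,0,0,0.13],[0,0.2,-0.05,0,0,0,0],[0,0.05,0,0.15,0,0,0],[0,0,0,0.1,0,0,0],[0,0,0,0,0,0,0]]'
python3 -c "
from h import *
go(tw(-.024,-.0235,.12),R=Rt(187.5,0));T=tool();print(trayc(T[:3,3]));t=snap('wrist','w29.png')"
```

```text
clock: 31.9
tcp_pos: [0.5336, 0.0562, 0.1588]
orientation: [3.138, -0.003, -3.008]
wrist_force: [-0.4, 0.2, -1.3]
width: 0.64
t31.90 pos [533.6  56.2 158.8] rpy [ 179.8   -0.2 -172.3] q [ 0.057  0.063  1.975  0.003  1.107 -1.65 ] F [-0.4  0.2 -1.3] w 0.640
SHIFT units [-0.12 -0.1   0.78] len 0.8 rows TURN units [ 0.03 -0.03  0.03]
[[-30.  -18.6]]
```

View pics/w29.png

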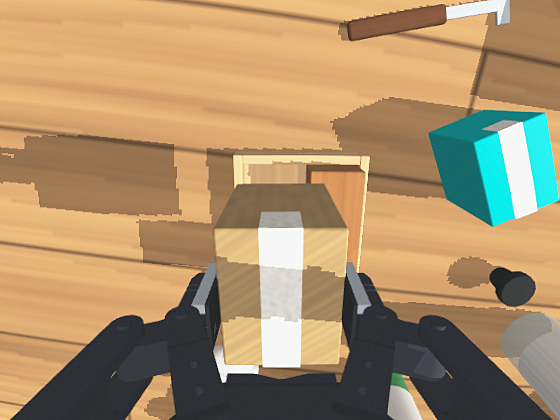

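```bash
python3 -m handwheel '[[0,-0.1,-0.1,0.3,0.03,-0.03,0.03],[0,0,0,0.4,0,0,0],[0,0,0,0.1,0,0,0],[0,0,0,0,0,0,0]]'
python3 -c "
from h import *
go(tw(-.0252,-.0235,.10),R=Rt(187.5,0));T=tool();print(trayc(T[:3,3]));t=snap('wrist','w30.png')
cv2.imwrite('pics/z18.png',cv2.cvtColor(cv2.resize(t[135:255,205:365],(800,600),interpolation=cv2.INTER_CUBIC),4))"
```

```text
clock: 32.35
tcp_pos: [0.5446, 0.0542, 0.1366]
orientation: [-3.141, 0.009, -3.008]
wrist_force: [0.3, 0.5, -2.3]
width: 0.643
t32.35 pos [544.6  54.2 136.6] rpy [-180.     0.5 -172.3] q [ 5.300e-02  9.800e-02  1.982e+00  1.000e-03  1.053e+00 -1.652e+00] F [ 0.3  0.5 -2.3] w 0.643
SHIFT units [ 0.12 -0.03  0.73] len 0.7 rows TURN units [-0.    0.08  0.03]
[[-19.5 -22.1]]
```

View pics/z18.png

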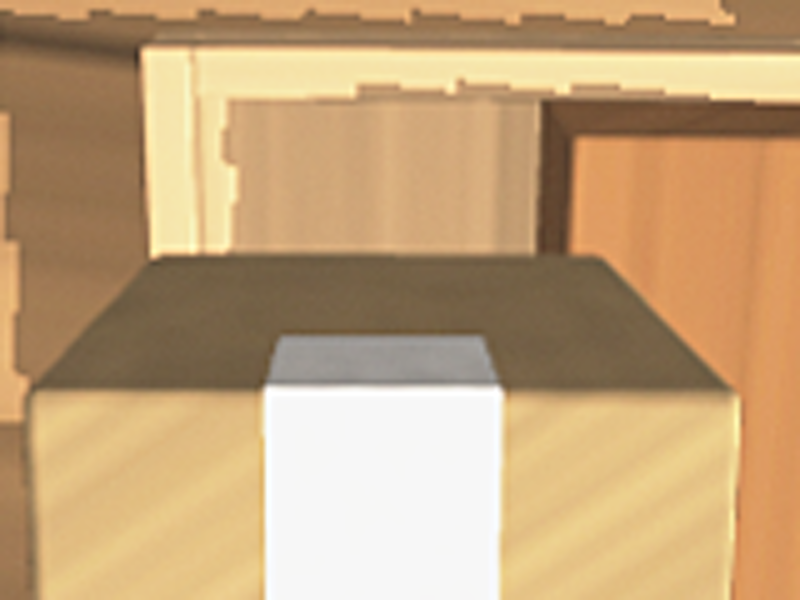

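```bash
python3 -m handwheel '[[0,0.13,-0.03,0,0,0.08,0.03],[0,0.03,0,0,0,0,0],[0,0,0,0,0,0,0]]'
python3 -c "
from h import *
go(tw(-.0252,-.0235,.10),R=Rt(187.5,0));T=tool();print(trayc(T[:3,3]));t=snap('wrist','w31.png');snap('top','top2.png');s=snap('side','s5.png')
f=lambda l,z:trayc(plane('wrist',l,z,T)).tolist()
cv2.imwrite('pics/z19.png',cv2.cvtColor(cv2.resize(t[135:255,205:365],(800,600),interpolation=cv2.INTER_CUBIC),4))
cv2.imwrite('pics/z20.png',cv2.cvtColor(cv2.resize(s[130:230,210:340],(780,600),interpolation=cv2.INTER_CUBIC),4))"
```

```text
clock: 32.7
tcp_pos: [0.5365, 0.0519, 0.1354]
orientation: [3.142, -0.001, -3.01]
wrist_force: [-0.2, -0.2, -2.4]
width: 0.641
t32.70 pos [536.5  51.9 135.4] rpy [ 180.    -0.  -172.5] q [ 0.05   0.09   1.993 -0.     1.06  -1.652] F [-0.2 -0.2 -2.4] w 0.641
SHIFT units [-0.05 -0.01  0.71] len 0.7 rows TURN units [ 0.   -0.01  0.  ]
[[-27.7 -23.2]]
```

View pics/z19.png

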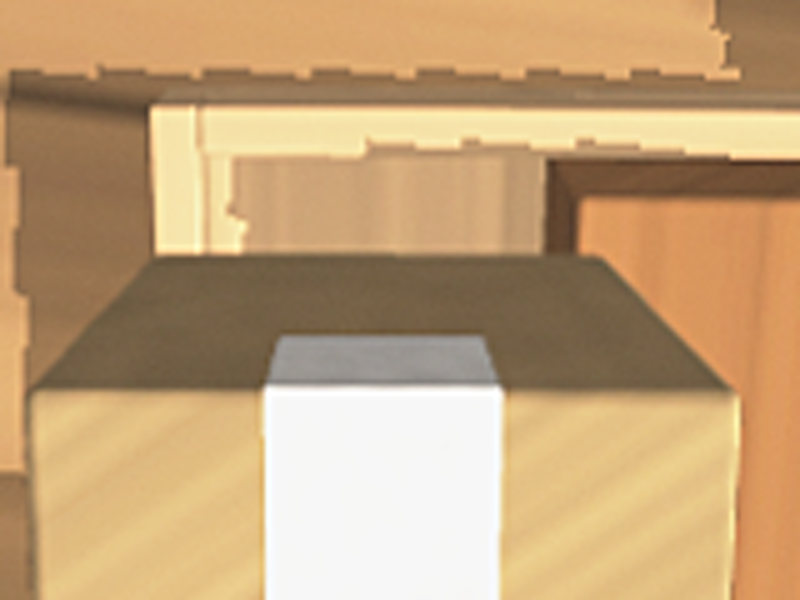

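View pics/z20.png

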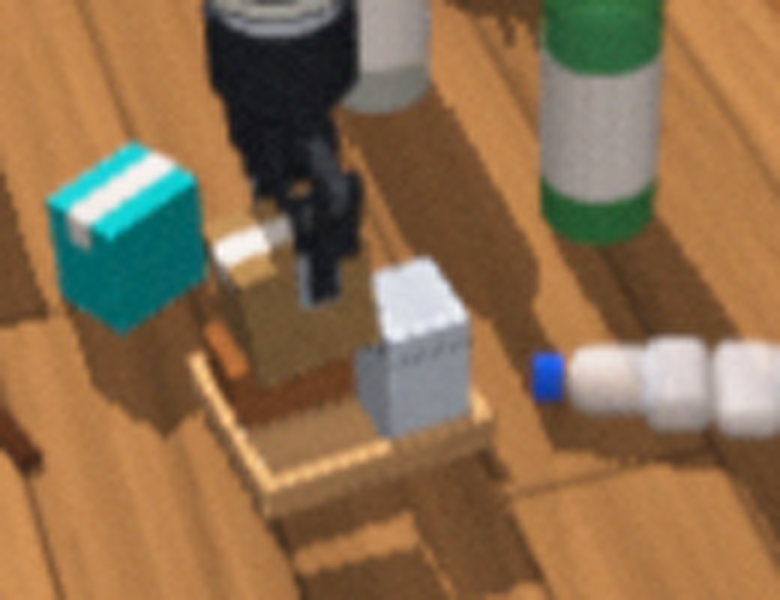

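```bash
python3 -c "
from h import *
T=tool(); f=lambda l,z:trayc(plane('wrist',crop(l,205,135,5),z,T)).tolist()
print('tcp',trayc(T[:3,3]),T[2,3]);print('outer corner',f([(150,103),(156,250)],.024),'inner',f([(199,106),(204,250)],.024))
print('dom edge',f([(580,197),(578,250)],.051)); print('carton bottom',f([(157,257),(601,257)],.0826))
"
```

```text
tcp [[-27.5 -23.3]] 0.13548837409337175
outer corner [[-70.7, -59.6], [-46.5, -59.7]] inner [[-70.2, -51.7], [-46.5, -51.7]]
dom edge [[-61.4, 6.3], [-53.4, 6.3]]
carton bottom [[-60.5, -51.1], [-60.5, 5.2]]
```

View pics/w31.png

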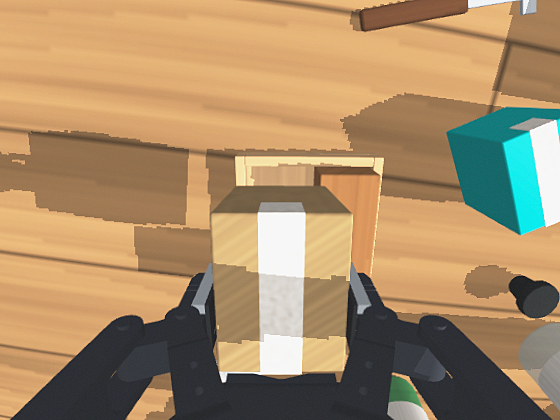

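```bash
cat >> h.py <<'E'
def cartonfit(nb,nt,ft=None,size=(.072,.056,.076),fix=None):
    """pixel pairs (left,right) of near-bottom, near-top, far-top edges -> centre & pitch in tool frame"""
    from scipy.optimize import least_squares
    sx,sy,sz=np.array(size)/2
    loc=[(sx,-sy,sz),(sx,sy,sz),(sx,-sy,-sz),(sx,sy,-sz)]; px=list(nb)+list(nt)
    if ft: loc+=[(-sx,-sy,-sz),(-sx,sy,-sz)]; px+=list(ft)
    loc=np.array(loc); px=np.array(px)
    def mod(p):
        c,s=np.cos(p[3]),np.sin(p[3]); R=np.array([[c,0,s],[0,1,0],[-s,0,c]]); return proj(loc@R.T+p[:3])
    r=least_squares(lambda p:(mod(p)-px).ravel(),[0,0,.01,0]); 
    print('centre mm',np.round(r.x[:3]*1000,1),'pitch deg %.2f'%np.degrees(r.x[3]),'resid px',np.round(r.fun.reshape(-1,2),1).tolist())
E
python3 - <<'E'
from h import *
import cv2
k=600/230
cartonfit(crop([(148,62),(377,62)],180,160,k),crop([(90,178),(437,178)],180,160,k),crop([(115,532),(416,531)],180,160,k))
k=5
cartonfit(crop([(157,257),(601,257)],205,135,k),crop([(33,389),(738,389)],205,135,k),[(219.5,374),(345,374)])
E
```

```text
centre mm [-1.9  0.6 17.2] pitch deg -0.30 resid px [[0.7, 0.3], [0.2, 0.3], [-0.8, -0.1], [1.2, -0.1], [0.3, -0.2], [-1.5, 0.1]]
centre mm [2.5 0.9 6.4] pitch deg -7.18 resid px [[0.2, 1.0], [1.5, 1.0], [-1.7, 0.5], [1.7, 0.5], [-1.5, -1.2], [0.2, -1.3]]
```

The carton caught the tin's lid on the way down: the fit shows it tilted 7° and pushed up 10 mm in the grip. I'll set it down on open board beside the tray and regrasp it.

```bash
python3 -m handwheel '[[0,0,0,-0.5,0,0,0],[0,0,0,-0.6,0,0.4,0],[0,0,-0.5,-0.2,0,0.4,0],[0,0,-0.8,0,0,0.4,0],[0,0,-0.8,0,0,0,0]]'
python3 -m handwheel '[[0,0,-0.7,0,0,0,0],[0,0,-0.3,0.2,0,0,0],[0,0,0,0.3,0,0,0],[0,0,0,0,0,0,0]]'
python3 -c "
from h import *
go((.53,-.105,.12),R=Rt(187.5,7.2));t=snap('wrist','w32.png');snap('side','s6.png')
cv2.imwrite('pics/z21.png',cv2.cvtColor(cv2.resize(t[170:400,180:380],(521,600),interpolation=cv2.INTER_CUBIC),4))"
```

```text
clock: 33.35
tcp_pos: [0.5498, -0.0504, 0.2005]
orientation: [3.139, -0.134, -3.003]
wrist_force: [0.6, 0.8, -1.8]
width: 0.643
clock: 33.75
tcp_pos: [0.5543, -0.1059, 0.173]
orientation: [3.139, -0.134, -3.008]
wrist_force: [-0.7, 0.5, -1.6]
width: 0.637
t33.75 pos [ 554.3 -105.9  173. ] rpy [ 179.9   -7.7 -172.4] q [-0.207  0.185  1.816 -0.044  1.268 -1.895] F [-0.7  0.5 -1.6] w 0.637
SHIFT units [0.33 0.08 1.12] len 1.2 rows TURN units [ 0.02 -0.08  0.02]
```

View pics/z21.png

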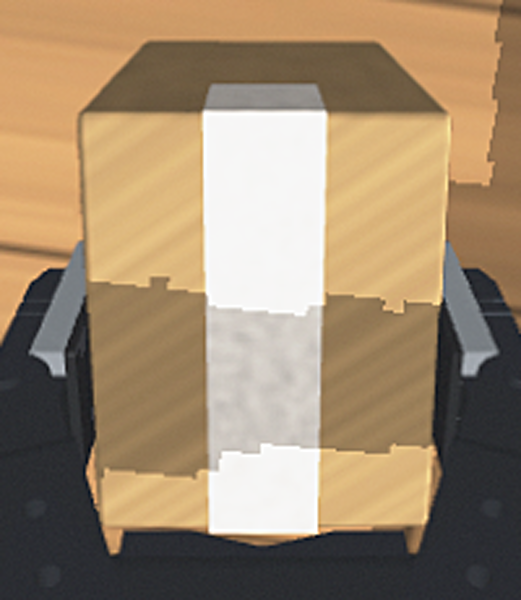

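View pics/s6.png

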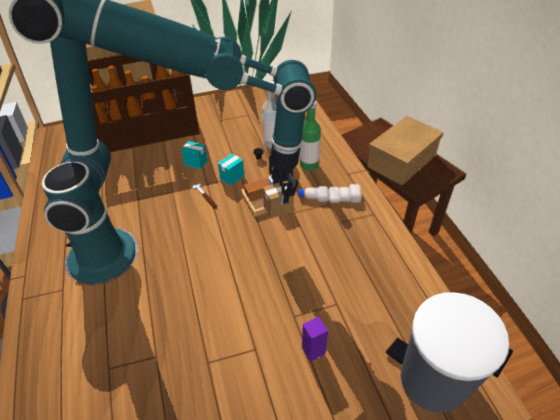

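```bash
python3 -m handwheel '[[0,0,0.03,0.6,0,-0.08,0],[0,0,0,0.7,0,0,0],[0,0,0,0.7,0,0,0],[0,0,0,0.3,0,0,0],[0,0,0,0,0,0,0]]'
python3 -c "
from h import *
go((.55,-.105,.045),R=Rt(187.5,7.2))"
```

```text
clock: 34.35
tcp_pos: [0.5443, -0.0987, 0.0613]
orientation: [3.141, -0.114, -2.999]
wrist_force: [-0.5, -0.1, -1.4]
width: 0.642
t34.35 pos [544.3 -98.7  61.3] rpy [ 180.    -6.5 -171.8] q [-0.201  0.27   1.939 -0.044  1.041 -1.89 ] F [-0.5 -0.1 -1.4] w 0.642
SHIFT units [-0.13 -0.14  0.31] len 0.4 rows TURN units [-0.01  0.11  0.12]
```

```bash
python3 -m handwheel '[[0,0,0,0.15,0,0.11,0],[0,0,0,0.1,0,0,0],[0,0,0,0.05,0,0,0]]'
python3 -m handwheel '[[0,0,0,0.05,0,0,0],[0,0,0,0.05,0,0,0]]'
```

```text
clock: 34.65
tcp_pos: [0.545, -0.0971, 0.0485]
orientation: [-3.141, -0.122, -2.996]
wrist_force: [0.3, -1.2, -1.8]
width: 0.64
clock: 34.85
tcp_pos: [0.546, -0.0973, 0.0448]
orientation: [-3.14, -0.119, -2.995]
wrist_force: [0.2, 0.3, -2.2]
width: 0.641
```

```bash
python3 -m handwheel '[[0,0,0,0.05,0,0,0],[0,0,0,0.05,0,0,0]]'
python3 -m handwheel '[[0,0,0,0.04,0,0,0]]'
```

```text
clock: 35.05
tcp_pos: [0.5462, -0.0974, 0.044]
orientation: [-3.14, -0.119, -2.996]
wrist_force: [-7.3, 2.0, 17.5]
width: 0.641
clock: 35.15
tcp_pos: [0.5462, -0.0974, 0.044]
orientation: [-3.141, -0.119, -2.996]
wrist_force: [-3.3, 2.0, 7.2]
width: 0.643
```

```bash
python3 -m handwheel '[[1,0,0,0,0,0,0],[1,0,0,0,0,0,0],[1,0,0,-0.15,0,-0.6,0],[1,0,0,-0.1,0,-0.6,0],[1,0,0,0,0,0,0]]'
python3 -c "
from h import *
go((.5462,-.0974,.0525),R=Rt(188.3,0));t=snap('wrist','w33.png')
cv2.imwrite('pics/z22.png',cv2.cvtColor(cv2.resize(t[160:390,180:380],(521,600),interpolation=cv2.INTER_CUBIC),4))"
```

```text
clock: 35.65
tcp_pos: [0.5501, -0.0982, 0.0585]
orientation: [-3.139, 0.015, -2.996]
wrist_force: [-0.4, 0.8, -0.5]
width: 1.001
t35.65 pos [550.1 -98.2  58.5] rpy [-179.8    0.9 -171.7] q [-0.223  0.207  2.02   0.004  0.899 -1.941] F [-0.4  0.8 -0.5] w 1.001
SHIFT units [0.08 0.03 0.12] len 0.1 rows TURN units [-0.03  0.15  0.  ]
```

View pics/z22.png

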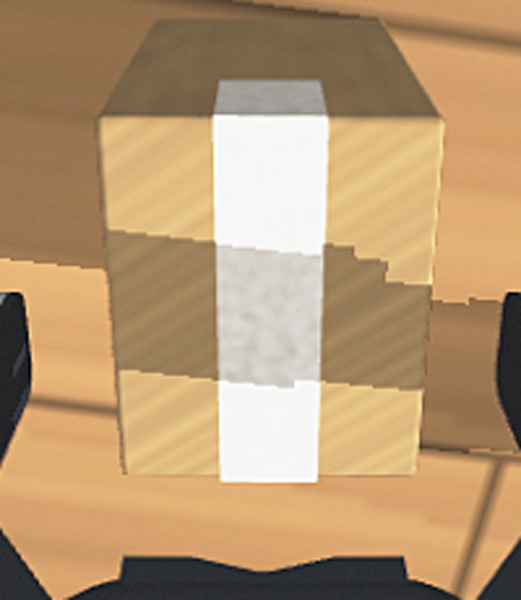

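```bash
python3 -c "
from h import *
T=tool()
P=plane('wrist',crop([(102,118),(441,118),(416,475),(125,475)],180,160,600/230),.076,T)
print(fit(P,0,0)); go(np.r_[P.mean(0)[:2],.0525],R=Rt(188.3,0))"
```

```text
(array([542.4, -97.6]), 'e 54.3 mm 98.39 deg', 'f 71.2 mm 8.37 deg')
t35.70 pos [550.7 -98.3  58.5] rpy [-179.8    0.8 -171.7] q [-0.223  0.208  2.019  0.003  0.9   -1.941] F [ 0.5 -0.7  0. ] w 0.997
SHIFT units [0.16 0.04 0.12] len 0.2 rows TURN units [-0.03  0.14  0.  ]
```

```bash
python3 -m handwheel '[[1,0.16,0.04,0.11,-0.03,0.14,0],[0.6,0.03,0,0.02,0,0.02,0],[0,0,0,0,0,0,0],[0,0,0,0,0,0,0],[0,0,0,0,0,0,0]]'
python3 -m handwheel '[[0,0,0,0,0,0,0]]'
python3 -c "
from h import *
go((.5424,-.0976,.0525),R=Rt(188.3,0));t=snap('wrist','w34.png')
cv2.imwrite('pics/z23.png',cv2.cvtColor(cv2.resize(t[160:390,180:380],(521,600),interpolation=cv2.INTER_CUBIC),4))"
```

```text
clock: 36.2
tcp_pos: [0.5414, -0.098, 0.051]
orientation: [-3.142, -0.007, -2.996]
wrist_force: [-1.3, 0.1, 3.6]
width: 0.639
clock: 36.3
tcp_pos: [0.5414, -0.098, 0.051]
orientation: [3.141, -0.007, -2.996]
wrist_force: [-1.2, -0.2, 1.7]
width: 0.643
t36.30 pos [541.4 -98.   51. ] rpy [ 180.    -0.4 -171.6] q [-0.223  0.216  2.026 -0.003  0.907 -1.937] F [-1.2 -0.2  1.7] w 0.643
SHIFT units [-0.02  0.   -0.03] len 0.0 rows TURN units [ 0.   -0.07  0.01]
```

View pics/z23.png

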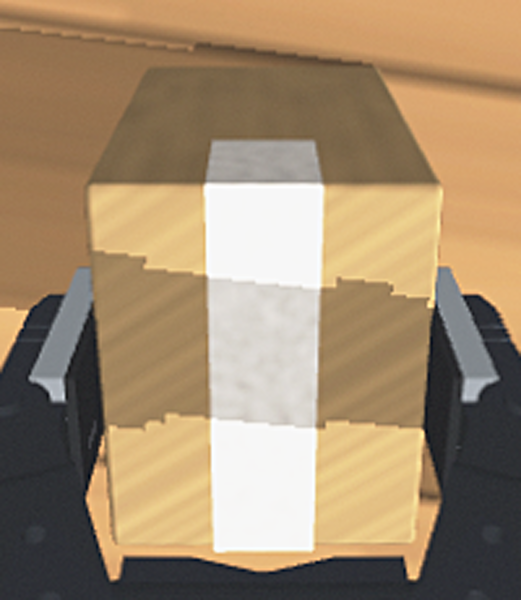

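```bash
python3 -c "
from h import *
k=600/230
cartonfit(crop([(150,66),(377,66)],180,160,k),crop([(90,184),(441,184)],180,160,k),crop([(112,541),(416,541)],180,160,k))"
python3 -m handwheel '[[0,0,0,-0.4,0,0,0],[0,0,0,-0.8,0,0,0],[0,0,0,-0.8,0,0,0],[0,0,0.2,-0.3,0,0,0.1],[0,0.1,0.5,0,0,0,0]]'
python3 -m handwheel '[[0,0.05,0.7,0,0,0,0],[0,0.05,0.7,0,0,0,0],[0,0.05,0.5,0,0,0,0],[0,0,0,0,0,0,0]]'
python3 -c "
from h import *
go(tw(-.027,-.0235,.15),R=Rt(187.5,0.4))"
```

```text
centre mm [-2.4  0.7 15.4] pitch deg -0.54 resid px [[-0.2, 0.4], [0.7, 0.4], [-1.2, -0.1], [0.6, -0.1], [1.1, -0.2], [-0.7, -0.2]]
clock: 36.85
tcp_pos: [0.5306, -0.064, 0.1652]
orientation: [3.139, -0.014, -3.01]
wrist_force: [0.5, 0.3, -1.6]
width: 0.642
clock: 37.25
tcp_pos: [0.5091, 0.0342, 0.1648]
orientation: [3.137, -0.013, -3.011]
wrist_force: [0.0, -0.6, -2.3]
width: 0.636
t37.25 pos [509.1  34.2 164.8] rpy [ 179.7   -0.7 -172.5] q [ 0.016  0.013  2.015  0.004  1.127 -1.687] F [ 0.  -0.6 -2.3] w 0.636
SHIFT units [-0.61  0.27  0.29] len 0.7 rows TURN units [ 0.05 -0.06 -0.  ]
```

```bash
python3 -m handwheel '[[0,-0.3,0.15,0,0.05,-0.06,0],[0,-0.2,0.1,0,0,0,0],[0,0,0,0,0,0,0],[0,0,0,0,0,0,0]]'
python3 -c "
from h import *
go(tw(-.027,-.0235,.15),R=Rt(187.5,0.4));T=tool();print(trayc(T[:3,3]))"
```

```text
clock: 37.65
tcp_pos: [0.5342, 0.05, 0.163]
orientation: [-3.14, -0.007, -3.01]
wrist_force: [1.1, 0.3, -1.3]
width: 0.64
t37.65 pos [534.2  50.  163. ] rpy [-179.9   -0.4 -172.5] q [ 0.048  0.062  1.968 -0.002  1.119 -1.653] F [ 1.1  0.3 -1.3] w 0.640
SHIFT units [-0.07  0.03  0.26] len 0.3 rows TURN units [-0.02 -0.    0.  ]
[[-30.3 -24.8]]
```

```bash
python3 -m handwheel '[[0,0.02,0.03,0.3,-0.02,0,0],[0,0.02,0,0.3,0,0,0],[0,0.02,0,0.2,0,0,0],[0,0,0,0,0,0,0]]'
python3 -c "
from h import *
go(tw(-.028,-.0235,.10),R=Rt(187.5,0.4));T=tool();print(trayc(T[:3,3]))"
```

```text
clock: 38.05
tcp_pos: [0.53, 0.0491, 0.1188]
orientation: [3.141, -0.009, -3.013]
wrist_force: [-0.7, -0.1, -2.0]
width: 0.637
t38.05 pos [530.   49.1 118.8] rpy [ 180.    -0.5 -172.6] q [ 0.046  0.101  2.015 -0.     1.035 -1.653] F [-0.7 -0.1 -2. ] w 0.637
SHIFT units [-0.14  0.03  0.38] len 0.4 rows TURN units [ 0.   -0.02 -0.02]
[[-34.6 -25.2]]
```

```bash
python3 -m handwheel '[[0,-0.1,0.03,0.15,0,-0.02,-0.02],[0,-0.02,0,0.1,0,0,0],[0,0,0,0,0,0,0]]'
python3 -c "
from h import *
go(tw(-.028,-.0235,.10),R=Rt(187.5,0.4));T=tool();print(trayc(T[:3,3]));t=snap('wrist','w35.png')
cv2.imwrite('pics/z24.png',cv2.cvtColor(cv2.resize(t[135:255,205:365],(800,600),interpolation=cv2.INTER_CUBIC),4))"
```

```text
clock: 38.35
tcp_pos: [0.5358, 0.051, 0.1049]
orientation: [3.141, -0.008, -3.012]
wrist_force: [0.2, 0.3, -1.1]
width: 0.643
t38.35 pos [535.8  51.  104.9] rpy [ 180.    -0.4 -172.6] q [ 0.049  0.127  2.015 -0.     1.008 -1.652] F [ 0.2  0.3 -1.1] w 0.643
SHIFT units [-0.01  0.01  0.1 ] len 0.1 rows TURN units [ 0.01 -0.01 -0.01]
[[-28.6 -24. ]]
```

View pics/z24.png

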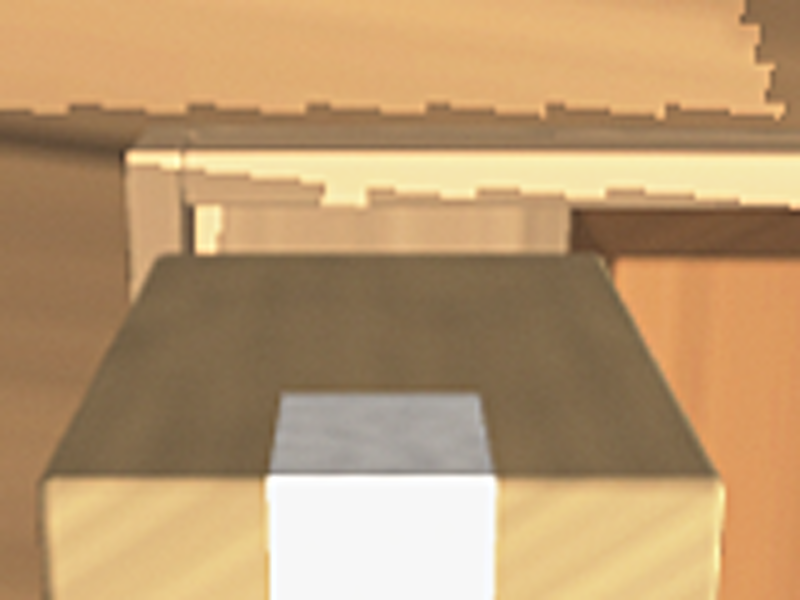

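```bash
python3 -c "
from h import *
T=tool(); f=lambda l,z:trayc(plane('wrist',crop(l,205,135,5),z,T)).tolist()
print('outer corner',f([(125,150)],.024),'inner corner',f([(186,205)],.024),'inner edge',f([(400,206)],.024))
print('dom edge',f([(612,257)],.051)); print('carton bottom',f([(157,256),(600,256)],T[2,3]-.051),T[2,3])
"
```

```text
outer corner [[-70.3, -59.8]] inner corner [[-62.3, -51.4]] inner edge [[-62.1, -20.6]]
dom edge [[-61.3, 6.2]]
carton bottom [[-62.3, -51.6], [-62.3, 4.2]] 0.10529703592388964
```

```bash
python3 -m handwheel '[[0,-0.025,0.02,0.02,0,0,0],[0,0,0,0.05,0,0,0],[0,0,0,0,0,0,0]]'
python3 -c "
from h import *
go(tw(-.0273,-.0230,.095),R=Rt(187.5,0.4));T=tool();print(trayc(T[:3,3]))"
```

```text
clock: 38.7
tcp_pos: [0.5379, 0.0524, 0.1026]
orientation: [3.141, -0.006, -3.012]
wrist_force: [-0.3, 0.8, -1.1]
width: 0.642
t38.70 pos [537.9  52.4 102.6] rpy [ 180.    -0.3 -172.5] q [ 0.051  0.132  2.014 -0.     1.002 -1.65 ] F [-0.3  0.8 -1.1] w 0.642
SHIFT units [ 0.02 -0.    0.15] len 0.2 rows TURN units [ 0.    0.01 -0.01]
[[-26.3 -22.9]]
```

```bash
python3 -m handwheel '[[0,0.03,0,0.08,0,0,0],[0,0.01,0,0.08,0,0,0]]'
python3 -c "
from h import *
go(tw(-.0273,-.0230,.095),R=Rt(187.5,0.4));T=tool();print(trayc(T[:3,3]))"
```

```text
clock: 38.9
tcp_pos: [0.5368, 0.0523, 0.0952]
orientation: [3.141, -0.003, -3.011]
wrist_force: [0.3, 0.1, -1.2]
width: 0.644
t38.90 pos [536.8  52.3  95.2] rpy [ 180.    -0.2 -172.5] q [ 0.051  0.137  2.023 -0.     0.984 -1.65 ] F [ 0.3  0.1 -1.2] w 0.644
SHIFT units [-0. -0.  0.] len 0.0 rows TURN units [ 0.    0.04 -0.01]
[[-27.4 -22.9]]
```

Passed the domino's top without contact. I continue down in small steps.

```bash
python3 -m handwheel '[[0,0.01,0,0.08,0,0.03,0],[0,0.01,0,0.08,0,0,0]]'
python3 -m handwheel '[[0,0.01,0,0.08,0,0,0]]'
python3 -c "
from h import *
go(tw(-.0273,-.0230,.075),R=Rt(187.5,0.4));T=tool();print(trayc(T[:3,3]));t=snap('wrist','w36.png')
cv2.imwrite('pics/z25.png',cv2.cvtColor(cv2.resize(t[165:285,205:365],(800,600),interpolation=cv2.INTER_CUBIC),4))"
```

```text
clock: 39.1
tcp_pos: [0.5357, 0.0522, 0.0866]
orientation: [3.141, -0.006, -3.011]
wrist_force: [0.1, 0.1, -1.6]
width: 0.644
clock: 39.2
tcp_pos: [0.5351, 0.0521, 0.0821]
orientation: [3.141, -0.006, -3.011]
wrist_force: [0.3, -0.2, -2.0]
width: 0.64
t39.20 pos [535.1  52.1  82.1] rpy [ 180.    -0.4 -172.5] q [ 0.051  0.152  2.034 -0.     0.962 -1.65 ] F [ 0.3 -0.2 -2. ] w 0.640
SHIFT units [-0.04 -0.    0.14] len 0.1 rows TURN units [ 0.    0.01 -0.01]
[[-29.2 -22.9]]
```

View pics/z25.png

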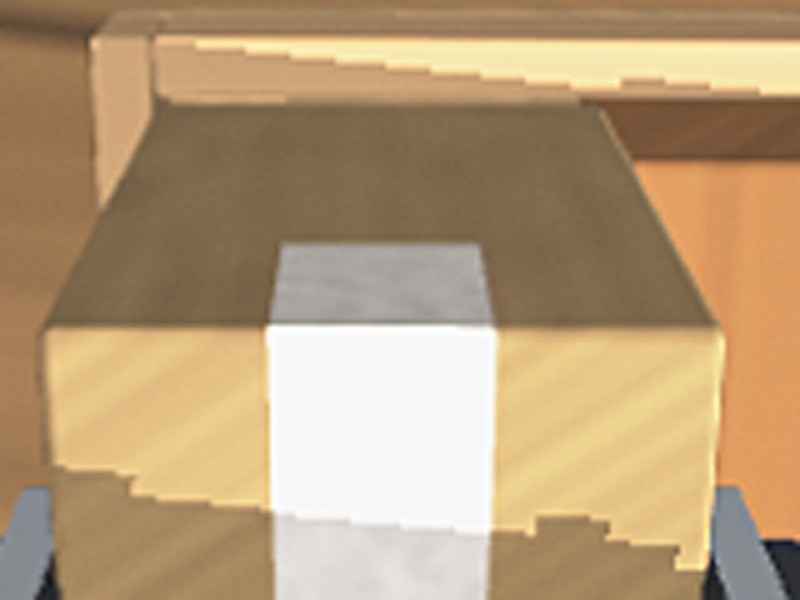

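```bash
python3 -m handwheel '[[0,-0.045,0,0,0,0,0],[0,0,0,0,0,0,0]]'; python3 -c "
from h import *
T=tool();print(trayc(T[:3,3]),T[2,3]);t=snap('wrist','w37.png')
cv2.imwrite('pics/z26.png',cv2.cvtColor(cv2.resize(t[165:225,205:345],(840,360),interpolation=cv2.INTER_CUBIC)[:,:800],4))"
```

```text
clock: 39.45
tcp_pos: [0.5364, 0.0523, 0.0807]
orientation: [3.141, -0.009, -3.011]
wrist_force: [-0.4, -1.2, -2.2]
width: 0.642
[[-27.9 -22.9]] 0.08068828863839717
```

View pics/z26.png

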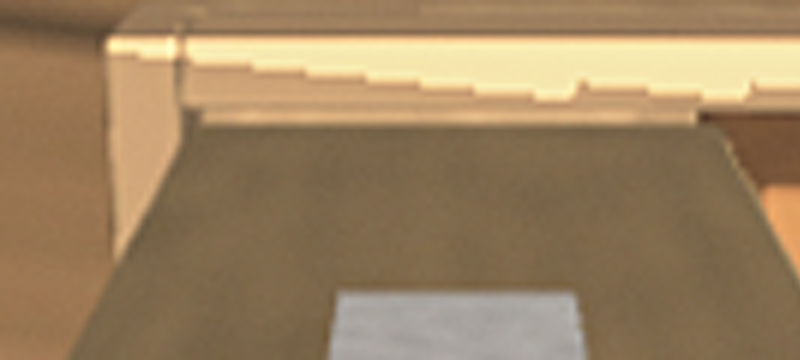

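```bash
python3 -c "
from h import *
T=tool(); f=lambda l,z:trayc(plane('wrist',crop(l,205,165,6),z,T)).tolist()
print('inner corner',f([(186,108),(600,109)],.024),'outer',f([(106,38)],.024))
print('dom',f([(760,185)],.051),'carton bottom',f([(190,127),(716,127)],T[2,3]-.051),T[2,3])
"
```

```text
inner corner [[-62.8, -51.4], [-62.6, -6.9]] outer [[-70.4, -59.6]]
dom [[-61.7, 6.3]] carton bottom [[-62.1, -50.2], [-62.1, 4.9]] 0.08070200406315826
```

```bash
python3 -m handwheel '[[0,-0.025,0,0.03,0,0,0],[0,0.005,0,0.07,0,0,0],[0,0.005,0,0.07,0,0,0]]'; python3 -c "
from h import *
go(tw(-.0267,-.0229,.057),R=Rt(187.5,0.4));T=tool();print(trayc(T[:3,3]))"
```

```text
clock: 39.8
tcp_pos: [0.538, 0.0524, 0.0727]
orientation: [3.141, -0.007, -3.011]
wrist_force: [-0.3, 0.4, -2.5]
width: 0.642
t39.80 pos [538.   52.4  72.7] rpy [ 180.    -0.4 -172.5] q [ 0.051  0.17   2.034 -0.     0.945 -1.649] F [-0.3  0.4 -2.5] w 0.642
SHIFT units [0.01 0.   0.31] len 0.3 rows TURN units [ 0.    0.   -0.01]
[[-26.2 -22.9]]
```

```bash
python3 -m handwheel '[[0,0.015,0,0.08,0,0,0],[0,0.005,0,0.08,0,0,0]]'; python3 -m handwheel '[[0,0.01,0,0.06,0,0,0]]'; python3 -c "
from h import *
go(tw(-.0267,-.0229,.057),R=Rt(187.5,0.4));T=tool();print(trayc(T[:3,3]))"
```

```text
clock: 40.0
tcp_pos: [0.5369, 0.0523, 0.0641]
orientation: [3.141, -0.007, -3.011]
wrist_force: [0.0, -0.2, -1.8]
width: 0.643
clock: 40.1
tcp_pos: [0.5367, 0.0523, 0.0607]
orientation: [3.141, -0.006, -3.011]
wrist_force: [1.2, 0.4, -1.6]
width: 0.643
t40.10 pos [536.7  52.3  60.7] rpy [ 180.    -0.3 -172.5] q [ 0.051  0.183  2.045 -0.     0.92  -1.65 ] F [ 1.2  0.4 -1.6] w 0.643
SHIFT units [-0.02  0.    0.07] len 0.1 rows TURN units [ 0.    0.01 -0.01]
[[-27.5 -22.9]]
```

```bash
python3 -m handwheel '[[0,-0.01,0,0.05,0,0,0],[0,0,0,0.04,0,0,0]]'; python3 -m handwheel '[[0,0,0,0.03,0,0,0]]'; python3 -c "
from h import *
go(tw(-.0267,-.0229,.057),R=Rt(187.5,0.4))"
```

```text
clock: 40.3
tcp_pos: [0.5372, 0.0523, 0.0569]
orientation: [3.141, -0.007, -3.011]
wrist_force: [-7.3, -0.9, 21.0]
width: 0.641
clock: 40.4
tcp_pos: [0.5372, 0.0523, 0.0569]
orientation: [3.141, -0.007, -3.011]
wrist_force: [-5.7, 0.4, 13.6]
width: 0.641
t40.40 pos [537.2  52.3  56.9] rpy [ 180.    -0.4 -172.5] q [ 0.051  0.19   2.045 -0.     0.914 -1.65 ] F [-5.7  0.4 13.6] w 0.641
SHIFT units [-0.01  0.   -0.  ] len 0.0 rows TURN units [ 0.   -0.   -0.01]
```

The carton touched the floor at exactly the expected height (TCP z 56.9 mm, predicted 57). I release and retreat.

```bash
python3 -m handwheel '[[0,0,0,-0.02,0,0,0],[1,0,0,0,0,0,0],[1,0,0,0,0,0,0],[1,0,0,0,0,0,0],[1,0,0,-0.4,0,0,0]]'
python3 -m handwheel '[[1,0,0,-0.9,0,0,0],[1,0.1,0,-1,0,0,0],[1,0.3,0,-0.9,0,0,0],[1,0.5,0.2,-0.3,0,0,0],[1,0.2,0,0,0,0,0]]'
python3 -m handwheel '[[1,0,0,0,0,0,0],[1,0,0,0,0,0,0]]'
python3 -c "
from h import *
go((.5,.05,.25),R=Rt(187.5,0));t=snap('wrist','w38.png');s=snap('side','s7.png');u=snap('top','top3.png')
cv2.imwrite('pics/z27.png',cv2.cvtColor(cv2.resize(s[130:230,210:340],(780,600),interpolation=cv2.INTER_CUBIC),4))
"
```

```text
clock: 40.9
tcp_pos: [0.5354, 0.0522, 0.0761]
orientation: [3.141, -0.012, -3.011]
wrist_force: [-0.1, -0.4, -0.7]
width: 0.999
clock: 41.4
tcp_pos: [0.4816, 0.0551, 0.2385]
orientation: [3.141, -0.011, -3.012]
wrist_force: [0.4, -0.5, -0.1]
width: 1.002
clock: 41.6
tcp_pos: [0.4811, 0.0549, 0.2381]
orientation: [3.141, -0.009, -3.011]
wrist_force: [-0.4, -0.3, 0.5]
width: 0.998
t41.60 pos [481.1  54.9 238.1] rpy [ 180.    -0.5 -172.5] q [ 0.062 -0.101  1.984 -0.     1.268 -1.639] F [-0.4 -0.3  0.5] w 0.998
SHIFT units [-0.36 -0.15 -0.24] len 0.5 rows TURN units [ 0.   -0.09 -0.01]
```

View pics/w38.png

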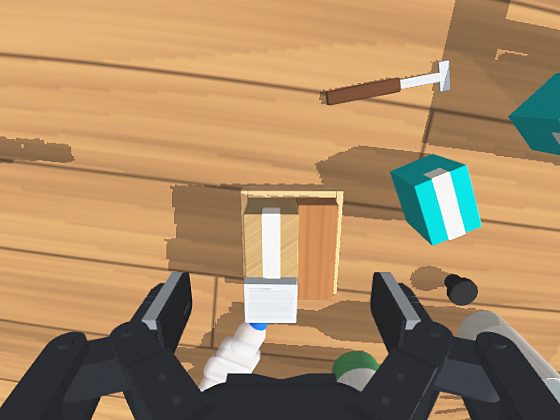

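View pics/z27.png

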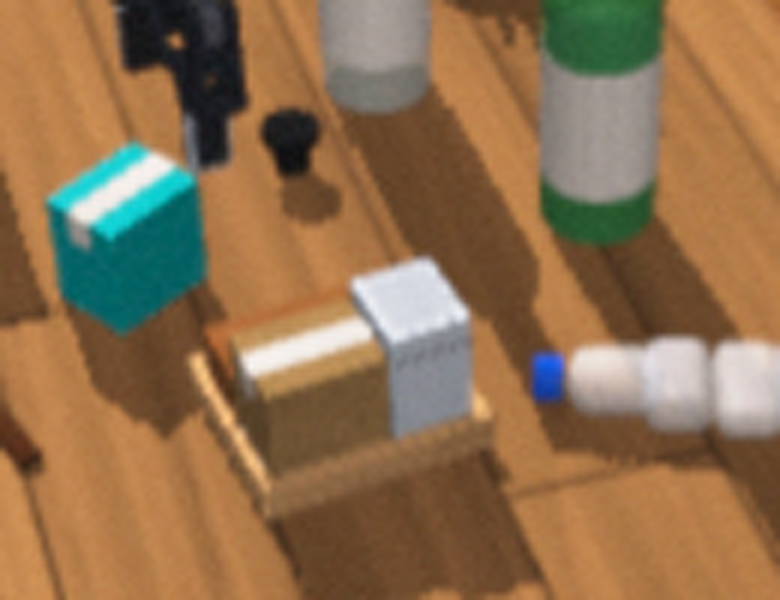

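View pics/top3.png

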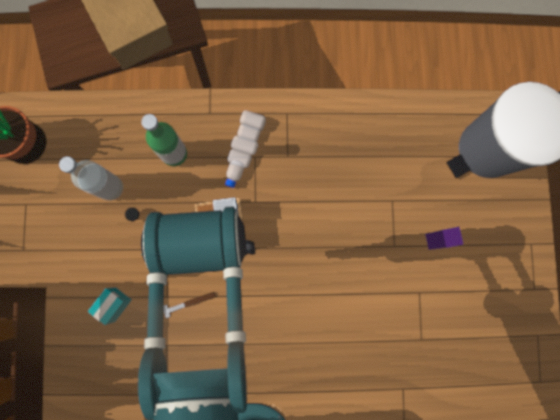

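All three look seated, and the bottles, PET, stopper and opener are at the same pixels as before. I check the fit numerically.

```bash
python3 - <<'E'
import cv2
t=cv2.imread('pics/w38.png')
cv2.imwrite('pics/z28.png',cv2.resize(t[183:333,235:355],(480,600),interpolation=cv2.INTER_CUBIC))
E
```

```text
(no output)
```

View pics/z28.png

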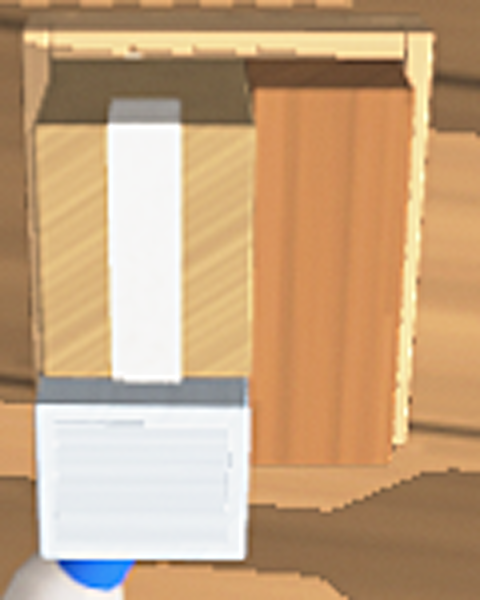

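```bash
python3 -c "
from h import *
T=tool(); f=lambda l,z:trayc(plane('wrist',crop(l,235,183,4),z,T))
print('outer near',f([(23,30),(435,34)],.024).tolist())
a=f([(36,124),(253,121),(250,378),(45,383)],.082);print('carton',a.tolist(),a.mean(0))
a=f([(37,406),(251,404),(246,558),(42,560)],.094);print('tin',a.tolist(),a.mean(0))
a=f([(253,88),(413,86),(390,465),(253,467)],.051);print('dom',a.tolist())
"
```

```text
outer near [[-71.5, -59.1], [-70.2, 60.4]]
carton [[-62.6, -49.3], [-63.3, 4.6], [9.0, 5.0], [10.5, -49.7]] [-26.6  -22.35]
tin [[10.2, -50.5], [9.7, 4.7], [57.5, 4.1], [58.2, -51.1]] [ 33.9 -23.2]
dom [[-62.2, 6.2], [-62.8, 49.7], [57.2, 49.7], [57.6, 8.3]]
```

```bash
python3 -c "
from cell import *
print(read_state()['clock'], sign_off())"
```

```text
the job is handed in; nothing more can be done
41.75 None
```

I packed the domino box, the carton and the tin into the beech tray and handed the job in at 41.75 s. The hand-in gave no verdict.

**What I did**
1. I moved the wooden domino box, still standing, to clear board. I regripped it there from the side, turned it 90° in the air (about 1 rad/s commanded), set it on the tray floor and nudged it against the +y wall.
2. I set the tin upright at the far end of the other row, then the carton beside it.

**What went wrong:** on the first try the carton came down on the tin's lid. That tilted it about 7° in the grip and pushed it up about 10 mm. I set it down beside the tray, regripped it and placed it cleanly. The side picture showed the tin still upright.

**Last checks**
- **Seating heights:** all three touched the floor at the heights expected for resting flat.
- **Positions:** the last wrist picture gave these in the tray frame, corrected for a camera offset of about 1.3 mm in x and 0.6 mm in y:

| Box | x (mm) | allowed x | y (mm) | allowed y |
|---|---|---|---|---|
| Domino box | −1 | ±5 | 28 to 29 | ±32 |
| Carton | −25 | ±29 | −23 | ±27 |
| Tin | 35 | ±41 | −24 | ±27 |

- **Other objects:** the PET bottle, stopper, opener and both glass bottles look unmoved in the pictures; I did not measure them again.
- **Gripper:** it is open and clear of everything.
- **Disagreement:** the top camera put things about 3 to 7 mm lower in y than the wrist camera. I went by close wrist views, and the fit bore them out.

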